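# Clamp a specimen carrier in the microscope dock

### The arm

A 6-joint arm with a two-finger parallel gripper is mounted at the origin on the work surface. World frame = base frame: x ahead of the robot, y to its left, z up, the work surface at z = 0. Lengths are in m, angles in rad, forces in N, time in s.
With the tool pointing down it reaches from about 0.425 to 0.95 m from the base axis. Payload 3.5 kg.
Tool frame: the origin (TCP) lies at the very end of the fingers, on their centre line; the grasp point (between the pads) lies 19 mm behind it; z points along the fingers, y is the direction in which the jaws open and shut (so a half turn about z gives the same grasp; the last joint's range is limited). The gripper opens to 85 mm and grips with 20 to 120 N. Pads are 22 mm wide; open, the fingers measure 114 mm over their backs; the gripper's body (76 mm by 85 mm) begins 54 mm behind the grasp point. The pads swing forward as they close: fully open they stand 13 mm farther back than shut.
Start: joints at [-1.41, 0.286, 1.577, -0, 1.279, -0.15], TCP at [0.206, -0.643, 0.231] pointing down, gripper open.
Joint ranges: [-2.77, 2.77], [-0.9, 2.22], [0.21, 2.48], [-1.53, 4.67], [0.24, 2.81], [-2.84, 2.84]. Speed limits (rad/s): [2.79, 2.79, 3.14, 3.14, 3.14, 3.14].

### API

Orientations are given as a unit quaternion [x, y, z, w].
In Python, from plant import ctrl, eyes, ticket gives the robot as it stands.
- The arm moves only by the tool send_rows, never from a script. Its arguments are lists of equal length, an entry for each row: "translation": the shift along the tool's x, y, z in units of 30 mm (1.0 is 30 mm), a list of three; "rotation": the turn, a rotation vector about the tool's x, y, z in units of 5 degrees (1.0 is 5 degrees), a list of three; "grip": the finger opening in mm, from 0 to 85.4. A call has 1 to 5 rows; each row shifts and turns the commanded pose from where the row before left it, along the tool's axes as they then stand; what a row does not reach is not made up. A row lasts 1/8 s, in which the tool goes at most 62.5 mm and 10.7 degrees, less where a joint would pass 70% of its speed; a pose out of reach is approached as far as the arm can. A call is refused whole if a number of a shift passes 1 or a number of a turn 1, either way. A call with a gripper value outside its range is refused whole. The fingers move at their own pace and stop on an object; "squeeze" is the grip in N (left out, the last holds). Time passes only in rows, so rows that do not move let the fingers close. It gives the time, the measured TCP pose, the force and the opening at its end, in the units of the state.
- ctrl.get_state(): the state, without advancing time (a new reading comes with each control period).
- eyes.read_camera(name): name is "scene" or "top" or "wrist"; returns a dict with "image" (384x512x3 uint8, blue, green, red), "mtx" (3x3 intrinsics, pixels), "dist_coeffs" ([k1, k2, p1, p2, k3] as OpenCV has them; the pictures are not rectified), "xyz" and "orientation" of the camera in the world; the wrist camera has in their place "hand_eye" (4x4, takes a point from camera to tool coordinates, whose origin is the TCP and whose axes are the flange's). Camera axes: x right, y down, z forward; pixel columns grow to the right and rows downward; lengths in m; the calibration is good to about 2 mm. A picture is of the moment at which its call begins: read the wrist's pose just before it. There is no depth.
- ticket.sign_off(): hands the job in, once; it reports no verdict.
The state is a dict: "time": time; "qpos": joint angles; "dq": joint speeds; "joint_efforts": joint torques, N m; "eef_pos": TCP position; "tcp_rot": TCP orientation; "contact_force": force on the tool from outside, world axes, zero at the start; "wrist_torque": the same for the moment, N m; "opening": opening from 0.0 (shut) to 1.0 (fully open).
Only numpy, scipy, OpenCV 4.12 (cv2) and the standard library are available. Lean on these libraries where they do the work, as an engineer would, in place of code of your own. Each camera call takes 0.05 s, during which the arm holds its last target. There are 200 camera calls.

### The job

Draw the metal specimen carrier out of its hooded rack, lay it flat on the black mat and let go, then take it again by its fin and slide it, nose first, under the bridge of the clamp dock until it is fully home against the end stop. Then turn the wing nut clockwise until the cam lever meets firm resistance about half-way down, and push the lever fully down so that the carrier is clamped. Leave the bottle, the slide box and the eyepiece where they are.

Things in the scene. Friction and masses are not known exactly. Their poses are not given: they have to be found in the camera images.
- carrier_mid (a point): Specimen carrier: plain aluminium bar 136 long (x), 40 wide (y), 16 mm thick, about 0.26 kg, upright black fin on its tail. Point: centre of the bar, 8 mm above its underside. +x points to the nose, 68 mm away (last 15 mm narrowed to 32 mm); z up. Starts in the rack, fin under the hood, so it can first be taken only by the bare front part, across its 40 mm width.
- carrier_fin (a point): Centre of the carrier's fin: black, 40 mm along x, 12 mm thick (y), standing 25 mm above the bar's top (fin top 41 mm above the underside). Point: 48 mm behind carrier_mid (-x), 28.5 mm above the carrier's underside. Axes as carrier_mid.
- carrier: The carrier as a  origin at the centre of its underside, axes as carrier_mid.
- rack: Grey fixed rack: floor plate 4 mm thick, x = -84 to +25 mm; hood 58 mm high, 56 wide outside, 48 inside, x = -84 to -12 mm, open only to +x. Origin on the work surface. The carrier lies on the floor plate, its middle within 5 mm of the origin, nose along +x, 80 mm of it outside the hood. Draw it at least 60 mm along +x before lifting.
- mat: Black rubber mat, fixed, 190 x 100 mm (x, y), 3 mm thick, where the carrier is to be laid. Origin at the centre of its underside.
- dock: Clamp dock, fixed; origin on the work surface under the bridge's middle. Base 140 x 160 x 6 mm. The carrier goes in along +x between rails 48 mm apart (tops z = 28, x = -45 to 31, flared ends to -65 mm) on a floor (x = -70 to 31) at z = 12 mm at nut 0, give or take 1.5 mm; the nut raises it 3.5 mm per rad. Stop face at x = 31 (top z = 40); home: carrier middle at x = -37, fin at x = -85 mm.
- bridge: Aluminium clamp bar across the dock, 34 (x) x 150 (y) x 14 mm; origin at the centre of its underside, 46 mm above the work surface with the lever up (15 mm or more over a loaded carrier at the start). Comes down 14 mm over the lever's travel (11 mm by half-way); once on the carrier it presses with 15 N at once plus 14 N per further mm.
- nut_grip (a point): Wing nut on the dock's pillar at y = +60 mm: black bar 56 mm long (this frame's x), 14 mm thick (y), on a vertical axis. Point: centre of the bar, 87 mm above the work surface; the bar spans z = 72 to 98 mm; below it a stem of 6 mm radius and a washer of 16 mm radius (top at 66 mm). Clockwise from above tightens.
- nut (a joint): Wing nut angle, rad; grows clockwise from above (tightening: raises the dock's floor and carrier). Starts loose at -0.3 to 0.3, limit 5. Takes about 0.45 N m to turn and stays where left. The right setting is usually 1.5 to 2.5. At 0 its bar lies along the dock's x.
- lever_grip (a point): Cam lever on the dock's pillar at y = -60 mm: steel arm with a black paddle 44 long, 18 wide (dock's y), 14 mm thick. Point: 80 mm from the pivot, in the paddle, 22 mm short of its end. Pivot at dock x = 0, y = -60, z = 75 mm, axle along dock y. z axis: along the lever away from the pivot.
- lever (a joint): Cam lever angle, rad: 0 upright, folds down towards the dock's +x, 1.6 fully down (stop, level); half-way 0.8. Starts at 0. Stays where left (friction 0.05 N m) while the bridge is free; when the bridge bears on the carrier it springs back, takes up to about 0.5 N m, passes over centre near 1.5 and stays shut. Parked half-way, it is driven back as the nut makes the bridge bear.
- oil_bottle: Bystander: small brown bottle, 38 mm across, 75 mm tall.
- slide_box: Bystander: dark slide box 100 x 85 x 34 mm.
- eyepiece: Bystander: black eyepiece standing upright, 38 mm across, 60 mm tall.
Things that resemble listed ones, but are neither listed nor needed, are in the scene too. Of the things like the carrier, leave any that is red; of the rest the larger one is meant.

How it is judged:
By the outcome, as a careful person would: the job done as asked, in the order asked, and still so for the second after the job is handed in, with the robot touching nothing.
It also fails if it takes over 72 s, if anything falls off the work surface, if the arm or the gripper's body presses on something with over 40 N, if the wrist force passes 120 N, or if a joint passes its speed limit or range.

## Working session

There is one attempt and no reset: what is moved stays moved. The work goes in short steps, Python scripts to look and compute and a tool call to move; the robot and the scene stay as the last step left them, time stands still between calls to the robot, and variables do not carry over. Pictures are saved under pics/ and viewed, about 8 in all and at most 12, crops included, and the job is handed in when it is done.

Besides the shell and the picture viewer there is one more tool, called as name(argument=value, ...) on one line, values as JSON. send_rows: Moves the arm, as the interface text tells. Its arguments: {"type":"object","properties":{"translation":{"type":"array"},"rotation":{"type":"array"},"grip":{"type":"array"},"squeeze":{"type":"number"}},"required":["translation","rotation","grip"]}

```bash
ls; mkdir -p pics
cat > h.py <<'E'
import numpy as np,cv2
from scipy.spatial.transform import Rotation as R
from plant import ctrl,eyes,ticket
def snap(n,f):
    s=ctrl.get_state(); c=eyes.read_camera(n); cv2.imwrite(f,c['image'])
    c['s']=s; return c
E
python3 - <<'E'
from h import *
import pickle
s=ctrl.get_state();print(s)
d={}
for n in ("scene","top","wrist"):
    c=snap(n,f"pics/{n}0.png"); d[n]=c
    print(n,{k:np.round(v,4).tolist() for k,v in c.items() if k not in('image','s')})
pickle.dump(d,open('c0.pkl','wb'))
a=cv2.resize(d['top']['image'],(800,600),interpolation=cv2.INTER_CUBIC);cv2.imwrite('pics/top0b.png',a)
E
```

```text
pics
{'time': 0.0, 'qpos': array([-1.40998379e+00,  2.87178916e-01,  1.57819163e+00, -1.70113694e-05,
        1.27858340e+00, -1.50012058e-01]), 'dq': array([-0.00099974,  0.00057992, -0.00127483,  0.00080567,  0.00044229,
       -0.00060574]), 'joint_efforts': array([-3.10011353e-05, -4.05982304e+01, -2.92625070e+01, -3.36201867e-05,
        5.82866633e-03,  9.11150494e-06]), 'eef_pos': array([ 0.20635424, -0.64199109,  0.22993041]), 'tcp_rot': array([ 9.87946727e-01,  1.54789762e-01, -1.45178588e-05, -1.18058837e-03]), 'contact_force': array([-0.87585537,  0.33845574, -0.39635662]), 'wrist_torque': array([ 0.01872792, -0.01228937,  0.00167774]), 'opening': 1.0020220209530952}
scene {'mtx': [[485.2548, 0.0, 253.1485], [0.0, 485.2548, 184.2206], [0.0, 0.0, 1.0]], 'dist_coeffs': [-0.048, 0.0, 0.0, 0.0, 0.0], 'xyz': [1.1485, 0.4639, 1.0961], 'orientation': [0.4342, 0.8337, -0.3004, -0.1618]}
top {'mtx': [[361.7499, 0.0, 259.7352], [0.0, 361.7499, 189.3949], [0.0, 0.0, 1.0]], 'dist_coeffs': [-0.0795, 0.0, 0.0, 0.0, 0.0], 'xyz': [0.3475, -0.0071, 1.2622], 'orientation': [0.7131, -0.698, 0.047, -0.0454]}
wrist {'mtx': [[326.9603, 0.0, 249.5846], [0.0, 326.9603, 188.6834], [0.0, 0.0, 1.0]], 'dist_coeffs': [-0.0508, 0.0, 0.0, 0.0, 0.0], 'hand_eye': [[-0.0001, -0.9648, -0.2631, 0.0658], [1.0, -0.0002, 0.0006, -0.0002], [-0.0006, -0.2631, 0.9648, -0.1428], [0.0, 0.0, 0.0, 1.0]]}
```

View pics/top0b.png

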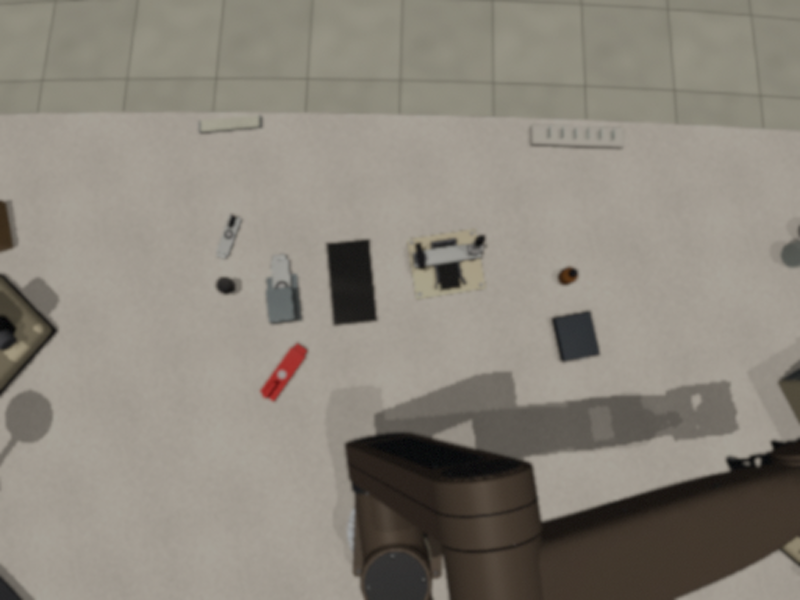

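View pics/scene0.png

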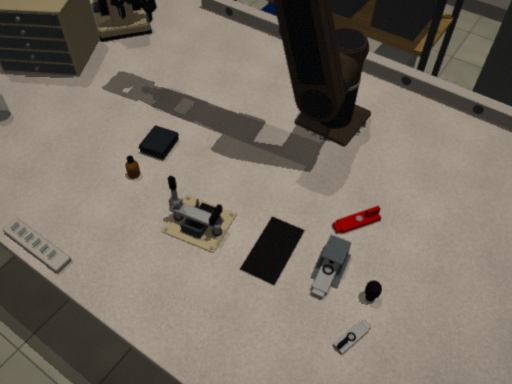

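The top view has world +x up and +y left. At 800 px scale the rack is near (283,290) with its nose up, the mat at (351,282), and the dock at (448,262) with its entry facing down, toward the robot. The red and small carriers are decoys. Next I'll enlarge the images.

Run:
```python
import pickle
from h import *
d=pickle.load(open('c0.pkl','rb'))
t=d['top']['image'][138:213,160:320]
t=cv2.resize(t,None,fx=5,fy=5,interpolation=cv2.INTER_CUBIC)
cv2.imwrite('pics/tc.png',t)
s=d['scene']['image'][165:305,155:365]
s=cv2.resize(s,None,fx=3.8,fy=3.8,interpolation=cv2.INTER_CUBIC)
cv2.imwrite('pics/sc.png',s)
```

```text
(no output)
```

View pics/tc.png

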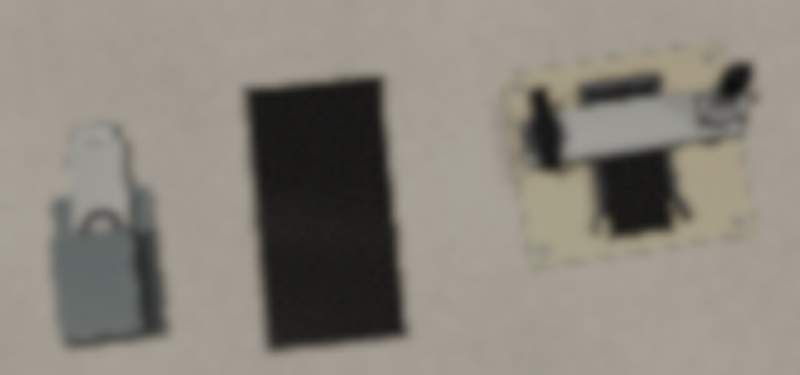

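View pics/sc.png

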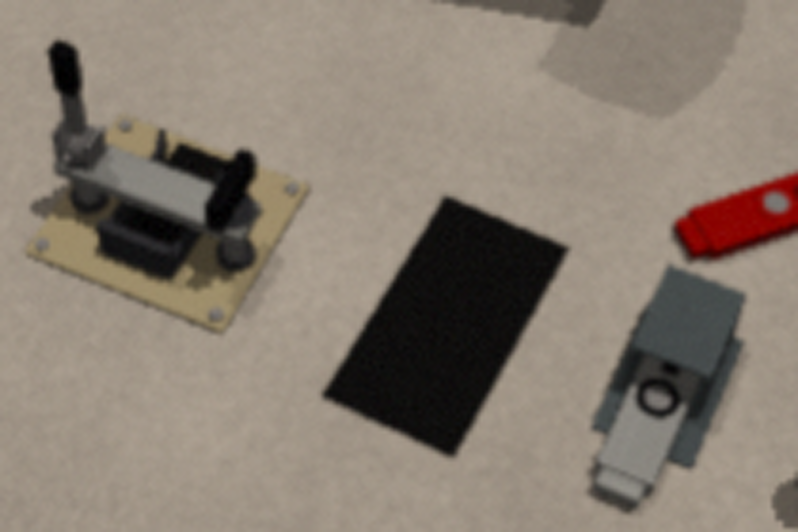

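The top crop shows the mat corners at (247,89), (381,79), (405,334) and (269,347). The dock base runs (510,75)–(755,238), the hood top (52,232)–(142,336), and the nose edge is near (95,123). The scene crop shows the same objects. I'll fit poses from both views.

```bash
cat >> h.py <<'E'
def T(c):
    if 'hand_eye' in c:
        s=c['s'];M=np.eye(4);M[:3,:3]=R.from_quat(s['tcp_rot']).as_matrix();M[:3,3]=s['eef_pos'];return M@c['hand_eye']
    M=np.eye(4);M[:3,:3]=R.from_quat(c['orientation']).as_matrix();M[:3,3]=c['xyz'];return M
def ray(c,uv,z):
    p=cv2.undistortPoints(np.float64(uv).reshape(-1,1,2),c['mtx'],c['dist_coeffs']).reshape(-1,2)
    M=T(c);d=np.c_[p,np.ones(len(p))]@M[:3,:3].T
    o=M[:3,3];return o+d*((np.array(z)-o[2])/d[:,2])[:,None]
def proj(c,P):
    M=np.linalg.inv(T(c));P=np.atleast_2d(P)@M[:3,:3].T+M[:3,3]
    return cv2.projectPoints(P,np.zeros(3),np.zeros(3),c['mtx'],c['dist_coeffs'])[0].reshape(-1,2)
def rect(P,lx,ly):
    "fit pose of a lx x ly rectangle (corners ++,+-,--,-+)"
    from scipy.optimize import least_squares
    L=np.array([[1,1],[1,-1],[-1,-1],[-1,1]])*[lx/2,ly/2]
    f=lambda v:((L@np.array([[np.cos(v[2]),np.sin(v[2])],[-np.sin(v[2]),np.cos(v[2])]])+v[:2])-P[:,:2]).ravel()
    r=least_squares(f,[*P[:,:2].mean(0),0]);return r.x,np.abs(r.fun).max()
E
python3 - <<'E'
import pickle
from h import *
d=pickle.load(open('c0.pkl','rb'))
tp=lambda a:(np.array(a)+.5)/5-.5+[160,138]
sp=lambda a:(np.array(a)+.5)/3.8-.5+[155,165]
np.set_printoptions(precision=4,suppress=True)
def go(n,t,s,z,lx,ly):
    for k,f,c in (('top',tp,t),('scene',sp,s)):
        if c: 
            P=ray(d[k],f(c),np.ones(len(c))*z);v,e=rect(P,lx,ly);print(n,k,v[:2],np.degrees(v[2]),'err',e)
# corner order ++ (far left), +- (far right), -- , -+
go('mat',[(247,89),(381,79),(405,334),(269,347)],[(452,456),(323,395),(446,197),(568,248)],.003,.19,.1)
go('dock',[(510,75),(722,45),(755,238),(530,268)],[(222,332),(28,253),(122,117),(309,186)],.006,.14,.16)
go('hood',[(52,232),(134,228),(142,336),(66,348)],[(704,373),(634,343),(672,266),(745,296)],.058,.072,.056)
print('nose',ray(d['top'],tp([(72,125),(118,122)]),[.02,.02]),ray(d['scene'],sp([(640,488),(597,468)]),[.02,.02]))
E
```

```text
mat top [0.5446 0.1162] 6.839260450924662 err 0.004320221381003186
mat scene [0.5449 0.1198] 7.075147253104149 err 0.0015090757436563434
dock top [ 0.5884 -0.0975] 8.84731908722451 err 0.004245342046343192
dock scene [ 0.5916 -0.091 ] 10.449475774746917 err 0.0023245483473021272
hood top [0.4819 0.262 ] 7.956785082706078 err 0.0040583221567701555
hood scene [0.4834 0.2671] 6.685135397853376 err 0.003971612773017441
nose [[0.5993 0.295  0.02  ]
 [0.6021 0.2626 0.02  ]] [[0.5902 0.2959 0.02  ]
 [0.5937 0.2659 0.02  ]]
```

```bash
cat >> h.py <<'E'
def pose(): 
    s=ctrl.get_state();return s['eef_pos'],R.from_quat(s['tcp_rot'])
def down(yaw): return R.from_euler('z',yaw,degrees=True)*R.from_euler('x',180,degrees=True)
def yawof(r): x=r.as_matrix()[:,0];return np.degrees(np.arctan2(x[1],x[0]))
def plan(p1,yaw,n,p0=None,r0=None,turn=None):
    "rows in tool axes/units from the pose p0,r0 to p1, tool down with yaw; turn: signed yaw change in deg"
    a,b=pose(); p0=a if p0 is None else p0; r0=b if r0 is None else r0
    y0=yawof(r0); turn=((yaw-y0+180)%360-180) if turn is None else turn
    fix=(r0.inv()*down(y0)).as_rotvec(degrees=True)
    p=np.array(p0,float); r=r0; out=[]
    for i in range(n):
        g=np.array(p0)+(np.array(p1)-p0)*(i+1)/n
        t=np.round(r.inv().apply(g-p)/.03,2); w=np.array([0,0,-turn/n])
        if i==0: w=w+fix
        w=np.round(w/5,2); p=p+r.apply(t*.03); r=r*R.from_rotvec(w*5,degrees=True); out.append((t.tolist(),w.tolist()))
    for i in range(0,n,5): print('T',[o[0] for o in out[i:i+5]],'R',[o[1] for o in out[i:i+5]])
    print('end',p.round(4),yawof(r).round(2)); return p,r
E
python3 - <<'E'
from h import *
p,r=plan([.54,-.08,.25],0,25,turn=110)
E
```

```text
T [[0.65, -0.58, -0.03], [0.7, -0.52, -0.02], [0.73, -0.47, -0.03], [0.77, -0.42, -0.02], [0.8, -0.35, -0.03]] R [[-0.02, -0.0, -0.88], [0.0, 0.0, -0.88], [0.0, 0.0, -0.88], [0.0, 0.0, -0.88], [0.0, 0.0, -0.88]]
T [[0.82, -0.29, -0.03], [0.84, -0.23, -0.02], [0.86, -0.16, -0.03], [0.86, -0.1, -0.02], [0.87, -0.03, -0.03]] R [[0.0, 0.0, -0.88], [0.0, 0.0, -0.88], [0.0, 0.0, -0.88], [0.0, 0.0, -0.88], [0.0, 0.0, -0.88]]
T [[0.87, 0.04, -0.03], [0.87, 0.11, -0.02], [0.85, 0.17, -0.03], [0.84, 0.23, -0.02], [0.82, 0.3, -0.03]] R [[0.0, 0.0, -0.88], [0.0, 0.0, -0.88], [0.0, 0.0, -0.88], [0.0, 0.0, -0.88], [0.0, 0.0, -0.88]]
T [[0.79, 0.36, -0.03], [0.77, 0.43, -0.02], [0.73, 0.47, -0.03], [0.68, 0.54, -0.02], [0.65, 0.58, -0.03]] R [[0.0, 0.0, -0.88], [0.0, 0.0, -0.88], [0.0, 0.0, -0.88], [0.0, 0.0, -0.88], [0.0, 0.0, -0.88]]
T [[0.6, 0.63, -0.03], [0.55, 0.68, -0.02], [0.5, 0.72, -0.03], [0.44, 0.75, -0.03], [0.38, 0.78, -0.02]] R [[0.0, 0.0, -0.88], [0.0, 0.0, -0.88], [0.0, 0.0, -0.88], [0.0, 0.0, -0.88], [0.0, 0.0, -0.88]]
end [ 0.5399 -0.08    0.25  ] 127.81
```

send_rows(translation=[[0.65,-0.58,-0.03],[0.7,-0.52,-0.02],[0.73,-0.47,-0.03],[0.77,-0.42,-0.02],[0.8,-0.35,-0.03]], rotation=[[-0.02,0,-0.88],[0,0,-0.88],[0,0,-0.88],[0,0,-0.88],[0,0,-0.88]], grip=[85,85,85,85,85])

```text
time: 0.78
eef_pos: [0.2736, -0.5291, 0.2346]
tcp_rot: [0.94, 0.342, 0.0, 0.0]
contact_force: [0.0, 0.2, 0.0]
opening: 0.996
```

send_rows(translation=[[0.82,-0.29,-0.03],[0.84,-0.23,-0.02],[0.86,-0.16,-0.03],[0.86,-0.1,-0.02],[0.87,-0.03,-0.03]], rotation=[[0,0,-0.88],[0,0,-0.88],[0,0,-0.88],[0,0,-0.88],[0,0,-0.88]], grip=[85,85,85,85,85])

```text
time: 1.4
eef_pos: [0.34, -0.4168, 0.2385]
tcp_rot: [0.857, 0.515, -0.0, 0.001]
contact_force: [0.8, 0.3, 0.8]
opening: 0.997
```

send_rows(translation=[[0.87,0.04,-0.03],[0.87,0.11,-0.02],[0.85,0.17,-0.03],[0.84,0.23,-0.02],[0.82,0.3,-0.03]], rotation=[[0,0,-0.88],[0,0,-0.88],[0,0,-0.88],[0,0,-0.88],[0,0,-0.88]], grip=[85,85,85,85,85])

```text
time: 2.02
eef_pos: [0.4067, -0.3043, 0.2423]
tcp_rot: [0.743, 0.669, -0.0, 0.0]
contact_force: [0.2, 0.6, -0.1]
opening: 0.996
```

send_rows(translation=[[0.79,0.36,-0.03],[0.77,0.43,-0.02],[0.73,0.47,-0.03],[0.68,0.54,-0.02],[0.65,0.58,-0.03]], rotation=[[0,0,-0.88],[0,0,-0.88],[0,0,-0.88],[0,0,-0.88],[0,0,-0.88]], grip=[85,85,85,85,85])

```text
time: 2.65
eef_pos: [0.4735, -0.192, 0.2461]
tcp_rot: [0.602, 0.798, -0.0, 0.0]
contact_force: [1.0, 0.1, 0.6]
opening: 0.995
```

send_rows(translation=[[0.6,0.63,-0.03],[0.55,0.68,-0.02],[0.5,0.72,-0.03],[0.44,0.75,-0.03],[0.38,0.78,-0.02]], rotation=[[0,0,-0.88],[0,0,-0.88],[0,0,-0.88],[0,0,-0.88],[0,0,-0.88]], grip=[85,85,85,85,85])

```text
time: 3.28
eef_pos: [0.5401, -0.0796, 0.2498]
tcp_rot: [0.439, 0.899, -0.001, 0.0]
contact_force: [-0.8, -0.4, 0.3]
opening: 0.994
```

Run:
```python
from h import *
import pickle
c=snap('wrist','pics/w1.png');pickle.dump(c,open('w1.pkl','wb'))
s=c['s'];print(s['time'],s['eef_pos'],yawof(R.from_quat(s['tcp_rot'])),s['dq'].round(2))
cv2.imwrite('pics/w1b.png',cv2.resize(c['image'],(800,600),interpolation=cv2.INTER_CUBIC))
p,r=plan([.555,.275,.25],187,14)
```

```text
3.275 [ 0.54010848 -0.07960001  0.24979658] 127.9520304648146 [ 0.38  0.17 -0.17  0.    0.   -0.22]
T [[0.64, 0.54, 0.0], [0.6, 0.59, -0.0], [0.55, 0.64, -0.0], [0.51, 0.67, -0.0], [0.45, 0.7, -0.0]] R [[0.02, 0.0, -0.84], [0.0, 0.0, -0.84], [0.0, 0.0, -0.84], [0.0, 0.0, -0.84], [0.0, 0.0, -0.84]]
T [[0.4, 0.74, -0.0], [0.35, 0.76, -0.0], [0.29, 0.79, -0.0], [0.23, 0.81, -0.0], [0.17, 0.82, -0.01]] R [[0.0, 0.0, -0.84], [0.0, 0.0, -0.84], [0.0, 0.0, -0.84], [0.0, 0.0, -0.84], [0.0, 0.0, -0.84]]
T [[0.11, 0.83, 0.0], [0.05, 0.84, 0.0], [-0.01, 0.84, 0.0], [-0.07, 0.84, 0.0]] R [[0.0, 0.0, -0.84], [0.0, 0.0, -0.84], [0.0, 0.0, -0.84], [0.0, 0.0, -0.84]]
end [0.5549 0.2751 0.2501] -173.05
```

View pics/w1b.png

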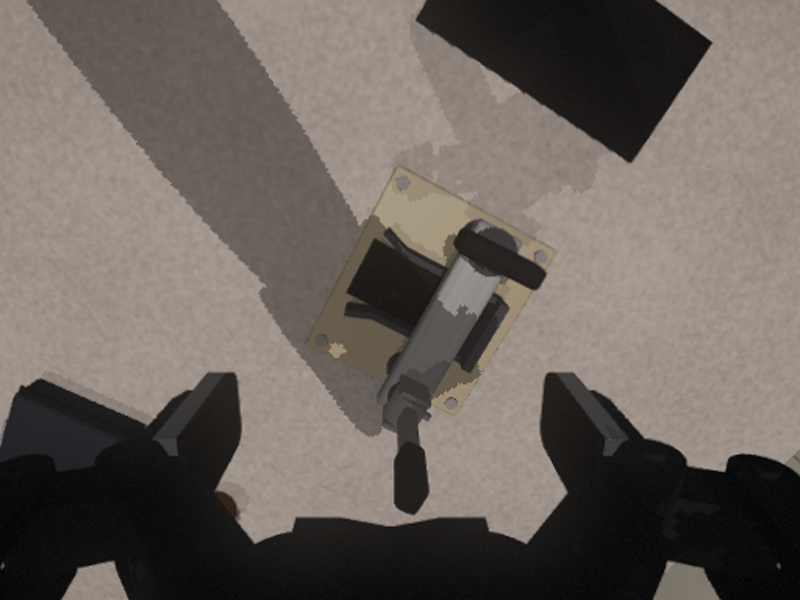

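The wrist view shows the dock base corners (556,250), (397,166), (307,341) and (462,415). The floor's entry end is at (378,240)–(347,290), the flared rail tips at (388,232) and (347,310), and the nut bar runs (462,240)–(538,277). I'll compute the dock frame from these and move on to the rack.

Run:
```python
from h import *
import pickle
np.set_printoptions(precision=4,suppress=True)
c=pickle.load(open('w1.pkl','rb'))
f=lambda a:(np.array(a,float)+.5)*.64-.5
P=ray(c,f([(556,250),(462,415),(307,341),(397,166)]),[.006]*4)
v,e=rect(P,.14,.16);print('base',v[:2],np.degrees(v[2]),e)
Q=lambda uv,z:(ray(c,f(uv),z)[:,:2]-v[:2])@np.array([[np.cos(v[2]),-np.sin(v[2])],[np.sin(v[2]),np.cos(v[2])]])
print('floor end',Q([(378,240),(347,290)],[.012]*2))
print('flare',Q([(388,232),(347,310)],[.028]*2))
print('nut ends top',Q([(462,235),(540,270)],[.098]*2),'mid87',Q([(500,258)],[.087]))
print('stop',Q([(500,292),(510,300),(462,358),(478,370)],[.04]*4))
print('lever pad top end',Q([(410,505)],[.177]))
print('mat corners',ray(c,f([(417,21),(631,162),(711,42)]),[.003]*3))
```

```text
base [ 0.5897 -0.0933] 11.04153994249045 0.002698581328979127
floor end [[-0.0574  0.0232]
 [-0.0614 -0.0223]]
flare [[-0.0544  0.0341]
 [-0.0553 -0.0318]]
nut ends top [[-0.0197  0.0614]
 [ 0.0317  0.0642]] mid87 [[0.0099 0.0588]]
stop [[ 0.0358  0.0336]
 [ 0.0452  0.0318]
 [ 0.0361 -0.0231]
 [ 0.0515 -0.0261]]
lever pad top end [[ 0.0076 -0.0626]]
mat corners [[0.4567 0.0564 0.003 ]
 [0.6425 0.0806 0.003 ]
 [0.6297 0.1785 0.003 ]]
```

send_rows(translation=[[0.64,0.54,0.0],[0.6,0.59,0],[0.55,0.64,0],[0.51,0.67,0],[0.45,0.7,0]], rotation=[[0.02,0,-0.84],[0,0,-0.84],[0,0,-0.84],[0,0,-0.84],[0,0,-0.84]], grip=[85,85,85,85,85])

```text
time: 3.95
eef_pos: [0.5453, 0.0458, 0.2495]
tcp_rot: [0.268, 0.963, -0.002, -0.0]
contact_force: [-0.2, -0.7, -0.0]
opening: 0.992
```

send_rows(translation=[[0.4,0.74,0],[0.35,0.76,0],[0.29,0.79,0],[0.23,0.81,0],[0.17,0.82,0]], rotation=[[0,0,-0.84],[0,0,-0.84],[0,0,-0.84],[0,0,-0.84],[0,0,-0.84]], grip=[85,85,85,85,85])

```text
time: 4.58
eef_pos: [0.5512, 0.1716, 0.2491]
tcp_rot: [0.088, 0.996, -0.002, -0.001]
contact_force: [-0.1, -0.7, -0.1]
opening: 0.991
```

send_rows(translation=[[0.11,0.83,0],[0.05,0.84,0],[0,0.84,0],[-0.07,0.84,0],[0,0,0]], rotation=[[0,0,-0.84],[0,0,-0.84],[0,0,-0.84],[0,0,-0.84],[0,0,0]], grip=[85,85,85,85,85])

```text
time: 5.2
eef_pos: [0.5552, 0.2728, 0.2486]
tcp_rot: [-0.058, 0.998, -0.002, -0.001]
contact_force: [0.6, -0.0, -0.4]
opening: 0.993
```

Run:
```python
from h import *
import pickle
c=snap('wrist','pics/w2.png');pickle.dump(c,open('w2.pkl','wb'))
s=c['s'];print(s['time'],s['eef_pos'],yawof(R.from_quat(s['tcp_rot'])),s['dq'].round(2),s['qpos'])
cv2.imwrite('pics/w2b.png',cv2.resize(c['image'],(800,600),interpolation=cv2.INTER_CUBIC))
```

```text
5.2 [0.55516456 0.27275594 0.24864087] -173.32116712605657 [-0.03 -0.01  0.01 -0.02  0.    0.01] [ 0.29386181  0.15228213  1.70259897 -0.00267333  1.28916034 -1.3927589 ]
```

View pics/w2b.png

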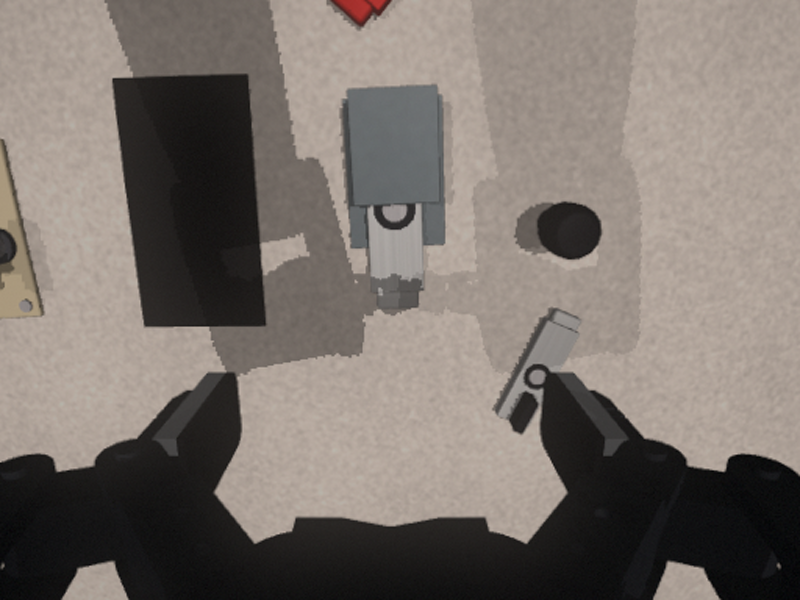

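The wrist view shows the hood top at (347,88)–(439,205), the bar shoulders at (370,290) and (424,290), and the nose edge at (378,308)–(420,306). The decoy and the eyepiece are to the right.

Run:
```python
from h import *
import pickle
np.set_printoptions(precision=4,suppress=True)
c=pickle.load(open('w2.pkl','rb'))
f=lambda a:(np.array(a,float)+.5)*.64-.5
P=ray(c,f([(439,205),(352,204),(347,88),(437,85)]),[.058]*4)[[1-1,1,2,3]]
# image left = -y world (mat side), image down=+x
P=ray(c,f([(439,205),(352,204),(347,88),(437,85)]),[.058]*4)
print(P);v,e=rect(P,.072,.056);print('hood',v[:2],np.degrees(v[2]),e)
print('shoulder',ray(c,f([(424,290),(370,290)]),[.02]*2))
print('edge at hood',ray(c,f([(424,215),(368,215)]),[.02]*2))
print('nose',ray(c,f([(420,306),(378,308)]),[.013]*2))
P=ray(c,f([(266,325),(145,326),(113,78),(248,74)]),[.003]*4);v,e=rect(P,.19,.1);print('mat',v[:2],np.degrees(v[2]),e)
```

```text
[[0.5149 0.2991 0.058 ]
 [0.5208 0.2431 0.058 ]
 [0.4507 0.233  0.058 ]
 [0.4425 0.2877 0.058 ]]
hood [0.4822 0.2657] 8.054463457832638 0.0009806699676281339
shoulder [[0.5819 0.3006 0.02  ]
 [0.5867 0.2603 0.02  ]]
edge at hood [[0.5263 0.2931 0.02  ]
 [0.531  0.2529 0.02  ]]
nose [[0.5967 0.2999 0.013 ]
 [0.6021 0.2678 0.013 ]]
mat [0.5426 0.1189] 7.184760409265244 0.0006955313612621028
```

Run:
```python
from h import *
p,r=plan([.5696,.2784,.06],188,8)
p,r=plan([.5696,.2784,.003],188,4,p,r)
```

```text
T [[-0.06, 0.02, 0.79], [-0.07, 0.02, 0.78], [-0.06, 0.02, 0.79], [-0.06, 0.02, 0.78], [-0.07, 0.02, 0.79]] R [[-0.04, -0.02, -0.03], [0.0, 0.0, -0.03], [0.0, 0.0, -0.03], [0.0, 0.0, -0.03], [0.0, 0.0, -0.03]]
T [[-0.06, 0.02, 0.79], [-0.06, 0.02, 0.78], [-0.06, 0.02, 0.79]] R [[0.0, 0.0, -0.03], [0.0, 0.0, -0.03], [0.0, 0.0, -0.03]]
end [0.5695 0.2784 0.06  ] -172.2
T [[-0.0, -0.0, 0.47], [-0.0, -0.0, 0.48], [-0.0, -0.0, 0.47], [-0.0, -0.0, 0.48]] R [[0.0, -0.0, -0.01], [0.0, 0.0, -0.01], [0.0, 0.0, -0.01], [0.0, 0.0, -0.01]]
end [0.5694 0.2784 0.003 ] -172.0
```

send_rows(translation=[[-0.06,0.02,0.79],[-0.07,0.02,0.78],[-0.06,0.02,0.79],[-0.06,0.02,0.78],[-0.07,0.02,0.79]], rotation=[[-0.04,-0.02,-0.03],[0,0,-0.03],[0,0,-0.03],[0,0,-0.03],[0,0,-0.03]], grip=[80,75,70,70,70])

```text
time: 5.88
eef_pos: [0.5649, 0.2747, 0.1305]
tcp_rot: [-0.063, 0.998, 0.0, 0.0]
contact_force: [-1.3, -0.4, -0.3]
opening: 0.82
```

send_rows(translation=[[-0.06,0.02,0.79],[-0.06,0.02,0.78],[-0.06,0.02,0.79],[0,0,0.5],[0,0,0.5]], rotation=[[0,0,-0.03],[0,0,-0.03],[0,0,-0.04],[0,0,0],[0,0,0]], grip=[70,70,70,70,70])

```text
time: 6.5
eef_pos: [0.5702, 0.278, 0.0301]
tcp_rot: [-0.068, 0.998, 0.0, 0.001]
contact_force: [-0.3, -0.5, 0.2]
opening: 0.823
```

send_rows(translation=[[0,0,0.5],[0,0,0.4],[0,0,0],[0,0,0]], rotation=[[0,0,0],[0,0,0],[0,0,0],[0,0,0]], grip=[70,70,70,55], squeeze=40)

```text
time: 7.0
eef_pos: [0.5704, 0.2789, 0.004]
tcp_rot: [-0.069, 0.998, 0.001, 0.001]
contact_force: [-0.6, 0.1, -0.2]
opening: 0.646
```

send_rows(translation=[[0,0,0],[0,0,0],[0,0,0],[0,0,0]], rotation=[[0,0,0],[0,0,0],[0,0,0],[0,0,0]], grip=[35,30,30,30], squeeze=90)

```text
time: 7.5
eef_pos: [0.5707, 0.2789, 0.0049]
tcp_rot: [-0.069, 0.998, 0.0, 0.001]
contact_force: [-1.4, -0.2, 5.7]
opening: 0.444
```

send_rows(translation=[[-0.2,0,-0.04],[-0.5,0,0],[-0.7,0,0],[-0.8,0,0],[-0.7,0,0]], rotation=[[0,0,0],[0,0,0],[0,0,0],[0,0,0],[0,0,0]], grip=[30,30,30,30,30])

```text
time: 8.12
eef_pos: [0.6565, 0.2906, 0.0038]
tcp_rot: [-0.068, 0.998, 0.0, -0.0]
contact_force: [-2.2, 0.6, 0.2]
opening: 0.445
```

send_rows(translation=[[-0.4,0,0],[0,0,-0.3],[0,0,-0.7],[0,0,-0.7]], rotation=[[0,0,0],[0,0,0],[0,0,0],[0,0,0]], grip=[30,30,30,30])

```text
time: 8.62
eef_pos: [0.6678, 0.2924, 0.0577]
tcp_rot: [-0.069, 0.998, 0.001, 0.001]
contact_force: [1.0, 0.5, -2.4]
opening: 0.441
```

Run:
```python
from h import *
s=ctrl.get_state();print(s['time'],s['eef_pos'],s['contact_force'],s['wrist_torque'],s['opening'])
p,r=plan([.5814,.1248,.055],190,7)
p,r=plan([.5814,.1248,.006],190,4,p,r)
```

```text
8.625 [0.66781285 0.29236245 0.05773874] [ 1.04250761  0.53036097 -2.3579584 ] [-0.0031063  -0.15172496 -0.0474618 ] 0.440515088943881
T [[0.52, -0.73, 0.01], [0.52, -0.74, 0.01], [0.52, -0.72, 0.02], [0.53, -0.73, 0.01], [0.53, -0.72, 0.01]] R [[0.01, 0.02, -0.06], [0.0, 0.0, -0.06], [0.0, 0.0, -0.06], [0.0, 0.0, -0.06], [0.0, 0.0, -0.06]]
T [[0.54, -0.72, 0.02], [0.54, -0.72, 0.01]] R [[0.0, 0.0, -0.06], [0.0, 0.0, -0.06]]
end [0.5814 0.1248 0.055 ] -170.02
T [[-0.0, -0.0, 0.41], [-0.0, -0.0, 0.41], [-0.0, -0.0, 0.4], [-0.0, -0.0, 0.41]] R [[0.0, -0.0, -0.0], [0.0, 0.0, -0.0], [0.0, 0.0, -0.0], [0.0, 0.0, -0.0]]
end [0.5814 0.1248 0.0061] -170.02
```

send_rows(translation=[[0.1,-1,0],[0.3,-1,0],[0.6,-0.9,0],[0.9,-0.8,0],[0.9,-0.7,0]], rotation=[[0,0,-0.06],[0,0,-0.06],[0,0,-0.06],[0,0,-0.06],[0,0,-0.06]], grip=[30,30,30,30,30])

```text
time: 9.25
eef_pos: [0.6042, 0.1481, 0.058]
tcp_rot: [-0.082, 0.997, 0.0, 0.002]
contact_force: [-0.9, 0.1, -2.5]
opening: 0.438
```

send_rows(translation=[[0.9,-0.68,0],[0,0,0.5],[0,0,0.5],[0,0,0.4],[0,0,0.25]], rotation=[[0,0,-0.06],[0,0,-0.06],[0,0,0],[0,0,0],[0,0,0]], grip=[30,30,30,30,30])

```text
time: 9.88
eef_pos: [0.5807, 0.1249, 0.0047]
tcp_rot: [-0.087, 0.996, 0.001, -0.0]
contact_force: [0.1, -0.0, -2.8]
opening: 0.443
```

send_rows(translation=[[0,0,0],[0,0,0]], rotation=[[0,0,0],[0,0,0]], grip=[30,30])

```text
time: 10.12
eef_pos: [0.5813, 0.1246, 0.0062]
tcp_rot: [-0.087, 0.996, 0.0, 0.001]
contact_force: [0.5, -0.7, -3.0]
opening: 0.441
```

send_rows(translation=[[0,0,0.06],[0,0,0.04]], rotation=[[0,0,0],[0,0,0]], grip=[30,30])

```text
time: 10.38
eef_pos: [0.5813, 0.1244, 0.0039]
tcp_rot: [-0.087, 0.996, 0.0, 0.0]
contact_force: [-3.1, 0.0, 5.9]
opening: 0.439
```

Run:
```python
from h import *
s=ctrl.get_state();print(s['time'],s['eef_pos'],s['contact_force'],s['wrist_torque'],s['opening'])
```

```text
10.375 [0.58129818 0.1244342  0.00391361] [-3.06445721  0.04435268  5.93561212] [-0.07308846  0.41935284 -0.04585522] 0.43896893955678623
```

send_rows(translation=[[0,0,0],[0,0,0],[0,0,-0.6],[0,0,-0.9],[0.2,0,-1]], rotation=[[0,0,0],[0,0,0],[0,0,0],[0,0,0],[0,0,0]], grip=[55,65,70,70,70])

```text
time: 11.0
eef_pos: [0.5755, 0.1233, 0.0801]
tcp_rot: [-0.087, 0.996, 0.0, 0.001]
contact_force: [0.3, 0.1, -0.0]
opening: 0.818
```

send_rows(translation=[[0.5,0,-0.7],[0.7,0,-0.3],[0.7,0,0],[0.6,0,0],[0,0,0]], rotation=[[0,0,0],[0,0,0],[0,0,0],[0,0,0],[0,0,0]], grip=[60,60,60,60,60])

```text
time: 11.62
eef_pos: [0.5008, 0.1103, 0.1092]
tcp_rot: [-0.087, 0.996, 0.0, 0.001]
contact_force: [0.9, 0.1, 0.0]
opening: 0.698
```

Run:
```python
from h import *
import pickle
c=snap('wrist','pics/w3.png');pickle.dump(c,open('w3.pkl','wb'))
s=c['s'];print(s['time'],s['eef_pos'],yawof(R.from_quat(s['tcp_rot'])),s['dq'].round(2),s['contact_force'])
cv2.imwrite('pics/w3b.png',cv2.resize(c['image'],(800,600),interpolation=cv2.INTER_CUBIC))
```

```text
11.625 [0.50075615 0.11031846 0.10915059] -170.0440681818387 [-0.    0.03 -0.04  0.   -0.02  0.  ] [0.89622138 0.09538594 0.03888424]
```

View pics/w3b.png

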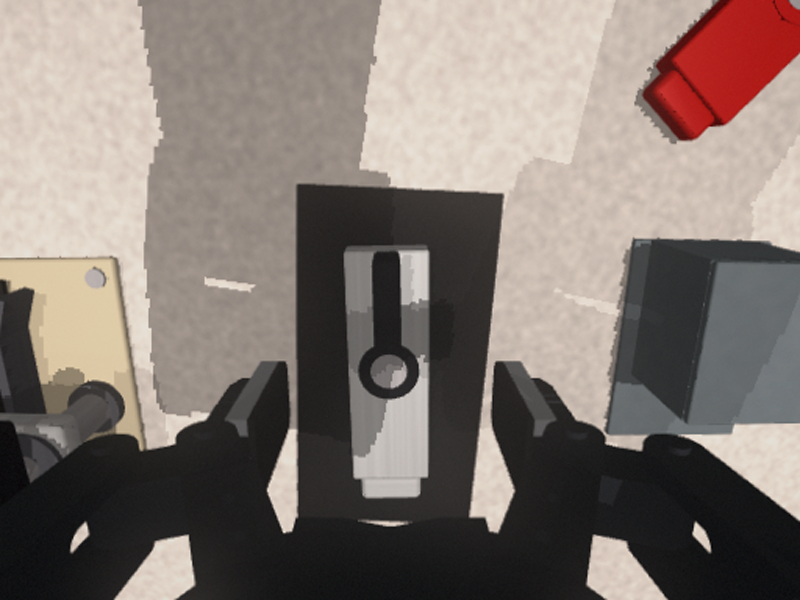

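The carrier lies flat, wholly on the mat. Its tail corners are (345,247) and (429,246), and its shoulders are (354,478) and (428,478).

Run:
```python
from h import *
import pickle
np.set_printoptions(precision=4,suppress=True)
c=pickle.load(open('w3.pkl','rb'))
f=lambda a:(np.array(a,float)+.5)*.64-.5
P=ray(c,f([(428,478),(354,478),(345,247),(429,246)]),[.019]*4);v,e=rect(P,.121,.04)
y=v[2];m=v[:2]+.0075*np.array([np.cos(y),np.sin(y)]);fin=m-.048*np.array([np.cos(y),np.sin(y)])
print('mid',m,'yaw',np.degrees(y),'err',e,'fin',fin)
print('fin top line',ray(c,f([(387,252),(388,330)]),[.044]*2))
print(ray(c,f([(116,257)]),[.006]),'dock --/-+ corner')
p,r=plan([*fin,.025],180+np.degrees(y),7)
```

```text
mid [0.5427 0.1172] yaw 10.781475224598113 err 0.0016166155758400302 fin [0.4956 0.1082]
fin top line [[0.4726 0.104  0.044 ]
 [0.506  0.1103 0.044 ]]
[[ 0.5051 -0.0272  0.006 ]] dock --/-+ corner
T [[0.03, -0.01, 0.4], [0.03, 0.0, 0.4], [0.03, -0.0, 0.4], [0.03, -0.01, 0.4], [0.03, -0.0, 0.41]] R [[0.01, 0.03, -0.02], [0.0, 0.0, -0.02], [0.0, 0.0, -0.02], [0.0, 0.0, -0.02], [0.0, 0.0, -0.02]]
T [[0.03, -0.01, 0.4], [0.03, -0.0, 0.4]] R [[0.0, 0.0, -0.02], [0.0, 0.0, -0.02]]
end [0.4956 0.1083 0.0249] -169.35
```

send_rows(translation=[[0.03,-0.01,0.6],[0.03,0,0.6],[0.03,0,0.5],[0.03,-0.01,0.5],[0.03,-0.01,0.4]], rotation=[[0.01,0.03,-0.03],[0,0,-0.03],[0,0,-0.03],[0,0,-0.03],[0,0,-0.02]], grip=[55,50,50,45,40])

```text
time: 12.3
eef_pos: [0.4963, 0.1086, 0.0285]
tcp_rot: [-0.093, 0.996, -0.0, -0.002]
contact_force: [0.9, 0.4, 0.5]
opening: 0.468
```

send_rows(translation=[[0.03,0,0.2],[0.02,0,0.1],[0,0,0],[0,0,0],[0,0,0]], rotation=[[0,0,0],[0,0,0],[0,0,0],[0,0,0],[0,0,0]], grip=[35,30,20,5,5], squeeze=60)

```text
time: 12.92
eef_pos: [0.4958, 0.1084, 0.0217]
tcp_rot: [-0.093, 0.996, -0.0, -0.0]
contact_force: [-0.2, 0.5, 2.3]
opening: 0.127
```

send_rows(translation=[[0,0,0],[0,0,0]], rotation=[[0,0,0],[0,0,0]], grip=[5,5], squeeze=110)

```text
time: 13.18
eef_pos: [0.496, 0.1084, 0.0218]
tcp_rot: [-0.093, 0.996, -0.0, -0.0]
contact_force: [-0.6, -0.6, 5.6]
opening: 0.114
```

Run:
```python
from h import *
s=ctrl.get_state();print(s['time'],s['eef_pos'],yawof(R.from_quat(s['tcp_rot'])),s['contact_force'],s['wrist_torque'],s['opening'])
```

```text
13.175 [0.49597172 0.10835469 0.0217918 ] -169.34074816287327 [-0.63355254 -0.55986116  5.63091469] [0.00228087 0.12905376 0.03105593] 0.11419333185149533
```

Run:
```python
from h import *
a,b=pose()
p,r=plan([.496,.1084,.142],190.8,5)
p,r=plan([.4534,-.1190,.142],190.8,9,p,r)
p,r=plan([.4534,-.1190,.062],190.8,4,p,r)
```

```text
T [[0.0, 0.0, -0.8], [0.0, 0.0, -0.8], [0.0, 0.0, -0.8], [0.0, 0.0, -0.81], [0.0, 0.0, -0.8]] R [[-0.0, -0.0, -0.01], [0.0, 0.0, -0.01], [0.0, 0.0, -0.01], [0.0, 0.0, -0.01], [0.0, 0.0, -0.01]]
end [0.496  0.1084 0.1421] -169.09
T [[0.31, -0.8, 0.0], [0.32, -0.79, 0.0], [0.31, -0.8, 0.0], [0.32, -0.8, 0.0], [0.31, -0.8, 0.0]] R [[-0.0, -0.0, 0.0], [0.0, 0.0, 0.0], [0.0, 0.0, 0.0], [0.0, 0.0, 0.0], [0.0, 0.0, 0.0]]
T [[0.32, -0.79, 0.0], [0.31, -0.8, 0.01], [0.32, -0.8, -0.0], [0.31, -0.79, -0.0]] R [[0.0, 0.0, 0.0], [0.0, 0.0, 0.0], [0.0, 0.0, 0.0], [0.0, 0.0, 0.0]]
end [ 0.4534 -0.1189  0.1419] -169.09
T [[-0.0, -0.0, 0.67], [-0.0, -0.0, 0.66], [-0.0, -0.0, 0.67], [-0.0, -0.0, 0.66]] R [[-0.0, -0.0, 0.01], [0.0, 0.0, 0.01], [0.0, 0.0, 0.01], [0.0, 0.0, 0.01]]
end [ 0.4533 -0.1189  0.0621] -169.29
```

send_rows(translation=[[0,0,-0.3],[0,0,-0.8],[0,0,-1],[0,0,-1],[0,0,-0.9]], rotation=[[0,0,-0.01],[0,0,-0.01],[0,0,-0.01],[0,0,0],[0,0,0]], grip=[5,5,5,5,5])

```text
time: 13.8
eef_pos: [0.4943, 0.1084, 0.141]
tcp_rot: [-0.094, 0.996, -0.0, -0.002]
contact_force: [-0.3, -0.8, -3.9]
opening: 0.114
```

send_rows(translation=[[0.31,-0.8,0],[0.32,-0.8,0],[0.31,-0.8,0],[0.32,-0.8,0],[0.31,-0.79,0]], rotation=[[0,0,0],[0,0,0],[0,0,0],[0,0,0],[0,0,0]], grip=[5,5,5,5,5])

```text
time: 14.42
eef_pos: [0.4701, -0.0185, 0.14]
tcp_rot: [-0.094, 0.996, 0.0, -0.002]
contact_force: [-0.5, 0.2, -2.6]
opening: 0.115
```

send_rows(translation=[[0.32,-0.8,0],[0.31,-0.8,0],[0.32,-0.8,0],[0.31,-0.79,0],[0,0,0.6]], rotation=[[0,0,0],[0,0,0],[0,0,0],[0,0,0],[0,0,0]], grip=[5,5,5,5,5])

```text
time: 15.05
eef_pos: [0.4525, -0.1208, 0.1237]
tcp_rot: [-0.093, 0.996, -0.001, -0.0]
contact_force: [-0.4, 0.7, -3.1]
opening: 0.116
```

send_rows(translation=[[0,0,0.8],[0,0,0.8],[0,0,0.4],[0,0,0]], rotation=[[0,0,0],[0,0,0],[0,0,0],[0,0,0]], grip=[5,5,5,5])

```text
time: 15.55
eef_pos: [0.4512, -0.1185, 0.062]
tcp_rot: [-0.094, 0.996, 0.001, -0.002]
contact_force: [0.2, 0.4, -3.0]
opening: 0.112
```

Run:
```python
from h import *
import pickle
c=snap('wrist','pics/w4.png');pickle.dump(c,open('w4.pkl','wb'))
s=c['s'];print(s['time'],s['eef_pos'],yawof(R.from_quat(s['tcp_rot'])),s['contact_force'],s['wrist_torque'],s['opening'])
cv2.imwrite('pics/w4b.png',cv2.resize(c['image'],(800,600),interpolation=cv2.INTER_CUBIC))
```

```text
15.55 [ 0.45116953 -0.11853509  0.06200195] -169.1857238618195 [ 0.20150795  0.3968915  -2.99432522] [0.01317301 0.14019822 0.01393739] 0.11218936511147774
```

View pics/w4b.png

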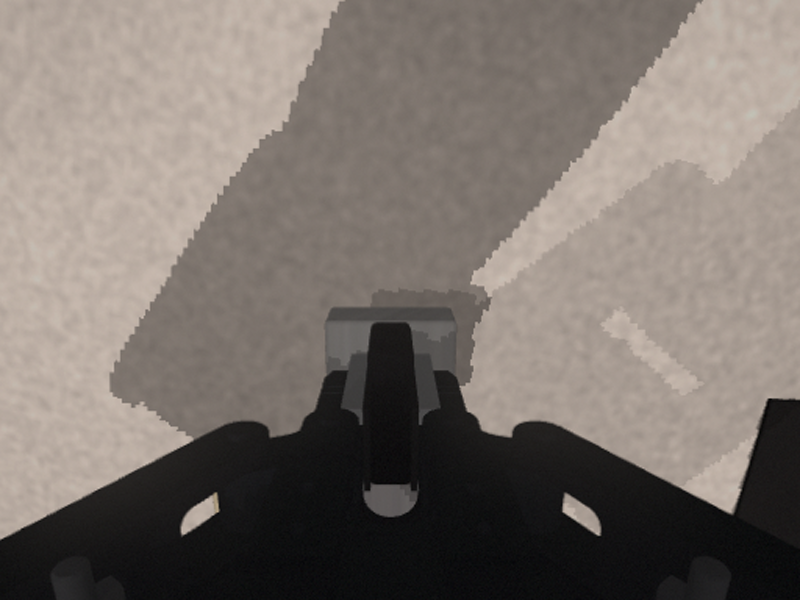

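send_rows(translation=[[0,0,0.3],[0,0,0.25],[0,0,0.2],[0,0,0.1],[0,0,0]], rotation=[[0,0,0],[0,0,0],[0,0,0],[0,0,0],[0,0,0]], grip=[5,5,5,5,5])

```text
time: 16.23
eef_pos: [0.4521, -0.1191, 0.0374]
tcp_rot: [-0.094, 0.996, 0.0, -0.001]
contact_force: [-0.2, -0.0, -3.1]
opening: 0.115
```

send_rows(translation=[[0,0,0.04],[0,0,0.04]], rotation=[[0,0,0],[0,0,0]], grip=[5,5])

```text
time: 16.48
eef_pos: [0.4525, -0.1192, 0.0355]
tcp_rot: [-0.094, 0.996, -0.0, -0.001]
contact_force: [1.1, 0.7, -3.0]
opening: 0.117
```

send_rows(translation=[[0,0,0.04],[0,0,0]], rotation=[[0,0,0],[0,0,0]], grip=[5,5])

```text
time: 16.73
eef_pos: [0.4522, -0.1191, 0.034]
tcp_rot: [-0.094, 0.996, -0.0, -0.001]
contact_force: [0.1, -0.1, -2.9]
opening: 0.118
```

send_rows(translation=[[0,0,0.04],[0,0,0]], rotation=[[0,0,0],[0,0,0]], grip=[5,5])

```text
time: 16.98
eef_pos: [0.4522, -0.1191, 0.0328]
tcp_rot: [-0.094, 0.996, -0.0, -0.001]
contact_force: [-0.1, 0.8, -3.0]
opening: 0.115
```

send_rows(translation=[[0,0,0.03],[0,0,0]], rotation=[[0,0,0],[0,0,0]], grip=[5,5])

```text
time: 17.23
eef_pos: [0.4522, -0.1191, 0.0319]
tcp_rot: [-0.094, 0.996, -0.0, -0.001]
contact_force: [0.4, 0.4, -3.7]
opening: 0.115
```

send_rows(translation=[[0,0,0.03],[0,0,0]], rotation=[[0,0,0],[0,0,0]], grip=[5,5])

```text
time: 17.48
eef_pos: [0.4522, -0.1191, 0.031]
tcp_rot: [-0.094, 0.996, -0.0, -0.001]
contact_force: [0.3, -0.5, -3.6]
opening: 0.116
```

send_rows(translation=[[0,0,0.03],[0,0,0]], rotation=[[0,0,0],[0,0,0]], grip=[5,5])

```text
time: 17.73
eef_pos: [0.4524, -0.1192, 0.0304]
tcp_rot: [-0.094, 0.996, -0.0, -0.001]
contact_force: [-1.0, 0.5, -1.7]
opening: 0.115
```

send_rows(translation=[[0,0,-0.04],[-0.3,0,0],[-0.4,0,0],[-0.4,0,0],[-0.3,0,0]], rotation=[[0,0,0],[0,0,0],[0,0,0],[0,0,0],[0,0,0]], grip=[5,5,5,5,5])

```text
time: 18.35
eef_pos: [0.4947, -0.1111, 0.0313]
tcp_rot: [-0.094, 0.996, -0.0, -0.001]
contact_force: [-0.1, -0.1, -2.8]
opening: 0.116
```

send_rows(translation=[[-0.2,0,0],[-0.2,0,0],[-0.1,0,0]], rotation=[[0,0,0],[0,0,0],[0,0,0]], grip=[5,5,5])

```text
time: 18.73
eef_pos: [0.5085, -0.1084, 0.0312]
tcp_rot: [-0.094, 0.996, -0.0, -0.001]
contact_force: [0.8, -1.0, -3.2]
opening: 0.114
```

send_rows(translation=[[-0.1,0,0],[0,0,0]], rotation=[[0,0,0],[0,0,0]], grip=[5,5])

```text
time: 18.98
eef_pos: [0.5113, -0.1079, 0.0313]
tcp_rot: [-0.094, 0.996, -0.0, -0.001]
contact_force: [-0.1, -0.6, -2.2]
opening: 0.114
```

send_rows(translation=[[-0.07,0,0],[-0.05,0,0]], rotation=[[0,0,0],[0,0,0]], grip=[5,5])

```text
time: 19.23
eef_pos: [0.5144, -0.1072, 0.0312]
tcp_rot: [-0.094, 0.996, 0.0, -0.002]
contact_force: [-3.8, -1.2, -1.5]
opening: 0.112
```

send_rows(translation=[[-0.05,0,0],[0,0,0]], rotation=[[0,0,0],[0,0,0]], grip=[5,5])

```text
time: 19.48
eef_pos: [0.5143, -0.107, 0.0309]
tcp_rot: [-0.094, 0.996, 0.0, -0.004]
contact_force: [-6.5, -0.5, 1.5]
opening: 0.115
```

send_rows(translation=[[-0.05,0,0],[0,0,0]], rotation=[[0,0,0],[0,0,0]], grip=[5,5])

```text
time: 19.73
eef_pos: [0.5143, -0.1069, 0.0308]
tcp_rot: [-0.095, 0.995, 0.001, -0.006]
contact_force: [-11.6, -2.8, 4.2]
opening: 0.116
```

send_rows(translation=[[0.08,0,0],[0,0,0.04],[-0.06,0,0],[0,0,0]], rotation=[[0,0,0],[0,0,0],[0,0,0],[0,0,0]], grip=[5,5,5,5])

```text
time: 20.23
eef_pos: [0.5143, -0.1071, 0.0305]
tcp_rot: [-0.095, 0.995, 0.0, -0.005]
contact_force: [-14.6, -2.4, 9.1]
opening: 0.116
```

Run:
```python
from h import *
s=ctrl.get_state();print(s['time'],s['eef_pos'],yawof(R.from_quat(s['tcp_rot'])),s['contact_force'],s['wrist_torque'],s['opening'])
```

```text
20.225 [ 0.51427818 -0.10713792  0.03045129] -169.11355655270125 [-14.58664927  -2.38393577   9.13971612] [-0.43834009  1.86100865 -0.09775907] 0.11574016625041675
```

send_rows(translation=[[0,0,0],[0,0,0],[0,0,-0.3],[0,0,-0.9],[0,0,-1]], rotation=[[0,0,0],[0,0,0],[0,0,0],[0,0,0],[0,0,0]], grip=[30,45,50,50,50])

```text
time: 20.85
eef_pos: [0.5175, -0.1066, 0.0971]
tcp_rot: [-0.094, 0.996, -0.0, -0.001]
contact_force: [0.3, -0.2, 0.5]
opening: 0.585
```

send_rows(translation=[[0,0,-1],[0,0,-1],[0,0,-1],[-0.3,0.5,-0.4],[-0.4,0.6,0]], rotation=[[0,0,0],[0,0,0],[0,0,0],[0,0,0],[0,0,0]], grip=[50,50,50,50,50])

```text
time: 21.48
eef_pos: [0.533, -0.0695, 0.1996]
tcp_rot: [-0.094, 0.996, -0.001, 0.001]
contact_force: [0.5, -0.5, -0.3]
opening: 0.585
```

send_rows(translation=[[-0.4,0.6,0],[-0.3,0.3,0],[0,0,0]], rotation=[[0,0,0],[0,0,0],[0,0,0]], grip=[50,50,50])

```text
time: 21.85
eef_pos: [0.5476, -0.0389, 0.1975]
tcp_rot: [-0.095, 0.995, 0.0, -0.001]
contact_force: [0.1, -0.2, -0.2]
opening: 0.585
```

Run:
```python
from h import *
import pickle
c=snap('wrist','pics/w5.png');pickle.dump(c,open('w5.pkl','wb'))
s=c['s'];print(s['time'],s['eef_pos'],yawof(R.from_quat(s['tcp_rot'])),s['contact_force'],s['qpos'])
cv2.imwrite('pics/w5b.png',cv2.resize(c['image'],(800,600),interpolation=cv2.INTER_CUBIC))
```

```text
21.85 [ 0.54762519 -0.03886638  0.19751437] -169.0872444690777 [ 0.07702937 -0.2426478  -0.20922811] [-2.55288193e-01  4.14067984e-02  1.91823152e+00 -9.44470372e-04
  1.18435571e+00 -2.01619071e+00]
```

View pics/w5b.png

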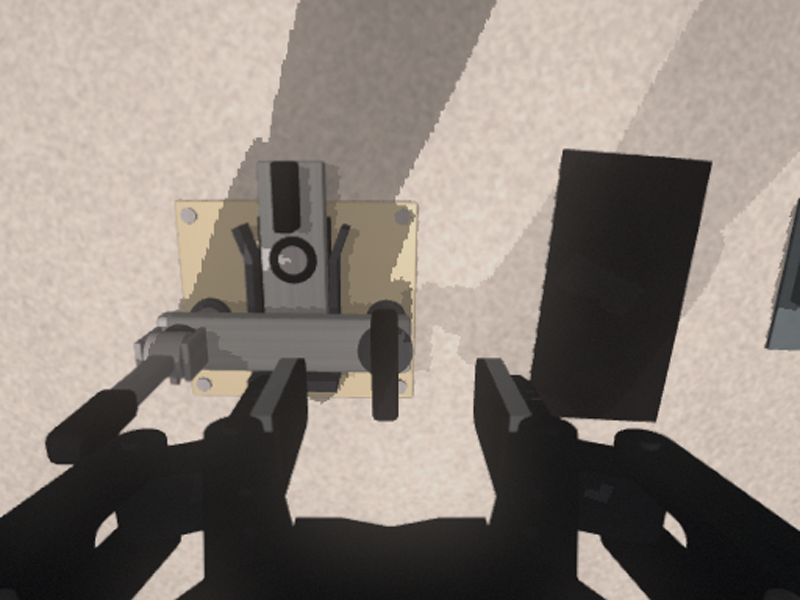

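The carrier is in the dock under the bridge with its fin free. The nut bar's top face runs about (386,320)–(384,420), nearly along the dock's x.

Run:
```python
from h import *
import pickle
np.set_printoptions(precision=4,suppress=True)
c=pickle.load(open('w5.pkl','rb'))
f=lambda a:(np.array(a,float)+.5)*.64-.5
P=ray(c,f([(386,318),(384,420)]),[.098]*2);print(P,P.mean(0)); d=P[1]-P[0];print('len',np.linalg.norm(d),'yaw',np.degrees(np.arctan2(d[1],d[0])))
y=np.radians(10.9);o=np.array([.5978,-.0912]);Rm=np.array([[np.cos(y),-np.sin(y)],[np.sin(y),np.cos(y)]])
g=lambda x,yy,z:np.r_[o+Rm@[x,yy],z]
M=np.array([g(-.028,.06,.098),g(.028,.06,.098),g(0,.06,.06),g(-.03,0,.03)])
print(M,(proj(c,M)+.5)/.64)
print('fin tail-top edge',Rm.T@(ray(c,f([(285,163)]),[.0527])[0,:2]-o), 'bar tail',Rm.T@(ray(c,f([(257,162),(324,162)]),[.028]*2)[:,:2]-o).T)
B=ray(c,f([(413,397),(193,395),(176,200),(418,202)]),[.006]*4);v,e=rect(B,.14,.16);print('base',v[:2],np.degrees(v[2]),e)
p,r=plan([.5855,-.0323,.115],190.5,4)
p,r=plan([.5855,-.0323,.077],190.5,3,p,r)
```

```text
[[ 0.5583 -0.039   0.098 ]
 [ 0.614  -0.0295  0.098 ]] [ 0.5862 -0.0342  0.098 ]
len 0.056582183700603784 yaw 9.706135740471966
[[ 0.559  -0.0376  0.098 ]
 [ 0.6139 -0.027   0.098 ]
 [ 0.5865 -0.0323  0.06  ]
 [ 0.5683 -0.0969  0.03  ]] [[389.0447 320.3049]
 [389.1278 421.1347]
 [389.3124 345.8606]
 [293.7269 283.7441]]
fin tail-top edge [-0.1035  0.0031] bar tail [[-0.1039 -0.1037]
 [-0.0186  0.0214]]
base [ 0.5884 -0.0943] 10.214202830235699 0.0014932359856690558
T [[-0.33, -0.0, 0.69], [-0.32, -0.0, 0.68], [-0.32, -0.0, 0.69], [-0.32, -0.0, 0.69]] R [[0.0, -0.03, 0.02], [0.0, 0.0, 0.02], [0.0, 0.0, 0.02], [0.0, 0.0, 0.02]]
end [ 0.5853 -0.0323  0.115 ] -169.53
T [[-0.0, -0.0, 0.42], [-0.0, -0.0, 0.42], [-0.01, -0.0, 0.43]] R [[0.0, -0.0, -0.0], [0.0, 0.0, -0.0], [0.0, 0.0, -0.0]]
end [ 0.5856 -0.0322  0.0769] -169.53
```

send_rows(translation=[[-0.33,-0.01,0.69],[-0.33,-0.01,0.69],[-0.33,-0.01,0.69],[-0.32,-0.01,0.69],[0,-0.01,0.5]], rotation=[[0,-0.03,0.04],[0,0,0.04],[0,0,0.04],[0,0,0.04],[0,0,0]], grip=[50,50,50,50,50])

```text
time: 22.52
eef_pos: [0.5861, -0.0347, 0.099]
tcp_rot: [-0.087, 0.996, 0.0, -0.0]
contact_force: [0.6, -0.3, 0.3]
opening: 0.586
```

send_rows(translation=[[0,0,0.5],[0,0,0.26],[0,0,0],[0,0,0],[0,0,0]], rotation=[[0,0,0],[0,0,0],[0,0,0],[0,0,0],[0,0,0]], grip=[50,40,25,15,5], squeeze=60)

```text
time: 23.15
eef_pos: [0.5869, -0.0344, 0.0784]
tcp_rot: [-0.088, 0.996, -0.0, 0.001]
contact_force: [0.1, -1.3, 1.7]
opening: 0.148
```

send_rows(translation=[[0,0,0],[0,0,0],[0,0,0]], rotation=[[0,0,0],[0,0,0],[0,0,0]], grip=[5,5,5], squeeze=80)

```text
time: 23.52
eef_pos: [0.5869, -0.0344, 0.0784]
tcp_rot: [-0.088, 0.996, -0.0, 0.001]
contact_force: [-2.5, -0.0, 5.6]
opening: 0.139
```

Gripped. Now turning clockwise.

send_rows(translation=[[0,0,0],[0,0,0],[0,0,0],[0,0,0],[0,0,0]], rotation=[[0,0,0.5],[0,0,1],[0,0,1],[0,0,1],[0,0,1]], grip=[5,5,5,5,5])

```text
time: 24.15
eef_pos: [0.5869, -0.0337, 0.0784]
tcp_rot: [0.11, 0.994, 0.0, 0.001]
contact_force: [-1.4, 2.1, 6.0]
opening: 0.143
```

Run:
```python
from h import *
s=ctrl.get_state();print(s['time'],s['eef_pos'],yawof(R.from_quat(s['tcp_rot'])),s['contact_force'],s['wrist_torque'],s['opening'])
```

```text
24.15 [ 0.58686568 -0.03370219  0.07843476] 167.37692208616303 [-1.41278613  2.14560404  5.98374445] [0.38130334 0.29432116 0.53783034] 0.14310687941108574
```

send_rows(translation=[[0,0,0],[0,0,0],[0,0,0],[0,0,0],[0,0,0]], rotation=[[0,0,1],[0,0,1],[0,0,1],[0,0,1],[0,0,1]], grip=[5,5,5,5,5])

```text
time: 24.78
eef_pos: [0.5872, -0.033, 0.0784]
tcp_rot: [0.323, 0.947, 0.001, 0.001]
contact_force: [-0.6, 4.8, 5.0]
opening: 0.142
```

send_rows(translation=[[0,0,0],[0,0,0],[0,0,0],[0,0,0],[0,0,0]], rotation=[[0,0,1],[0,0,1],[0,0,1],[0,0,1],[0,0,1]], grip=[5,5,5,5,5])

```text
time: 25.4
eef_pos: [0.5877, -0.0325, 0.0784]
tcp_rot: [0.52, 0.854, 0.002, 0.001]
contact_force: [2.0, 5.8, 4.7]
opening: 0.145
```

send_rows(translation=[[0,0,0],[0,0,0],[0,0,0],[0,0,0],[0,0,0]], rotation=[[0,0,1],[0,0,1],[0,0,1],[0,0,1],[0,0,1]], grip=[5,5,5,5,5])

```text
time: 26.02
eef_pos: [0.5885, -0.0323, 0.0785]
tcp_rot: [0.693, 0.721, 0.003, 0.001]
contact_force: [4.5, 6.5, 3.0]
opening: 0.141
```

send_rows(translation=[[0,0,0],[0,0,0],[0,0,0],[0,0,0],[0,0,0]], rotation=[[0,0,1],[0,0,1],[0,0,1],[0,0,0.5],[0,0,0]], grip=[5,5,5,5,5])

```text
time: 26.65
eef_pos: [0.589, -0.0324, 0.0784]
tcp_rot: [0.794, 0.608, 0.004, 0.001]
contact_force: [5.5, 6.0, 1.8]
opening: 0.138
```

Run:
```python
from h import *
s=ctrl.get_state();print(s['time'],s['eef_pos'],yawof(R.from_quat(s['tcp_rot'])),s['contact_force'],s['wrist_torque'],s['opening'],s['qpos'])
```

```text
26.65 [ 0.58902326 -0.03236343  0.07843441] 74.92065059266713 [5.52590248 5.97238006 1.7735541 ] [ 0.95643733 -0.75226563  0.29106331] 0.13799838929047617 [-0.22892832  0.26925529  1.90013992  0.00610106  0.96495868  0.03081847]
```

send_rows(translation=[[0,0,0],[0,0,0],[0,0,-0.5],[0,0,-0.9],[0,0,-1]], rotation=[[0,0,0],[0,0,0],[0,0,0],[0,0,0],[0,0,0]], grip=[25,40,40,40,20])

```text
time: 27.28
eef_pos: [0.5861, -0.0344, 0.1507]
tcp_rot: [0.794, 0.608, 0.0, 0.0]
contact_force: [-0.1, -1.1, 0.3]
opening: 0.271
```

send_rows(translation=[[0,0,-1],[0,0,-0.4]], rotation=[[0,0,0.5],[0,0,1]], grip=[5,0])

```text
time: 27.52
eef_pos: [0.5875, -0.0347, 0.1952]
tcp_rot: [0.832, 0.554, 0.002, 0.002]
contact_force: [0.4, -0.2, -0.0]
opening: 0.0
```

```bash
cat >> h.py <<'E'
YD=10.5; PV=np.array([.609,-.151])
def dk(x,y,z): # dock-axes offset from the lever pivot -> world
    a=np.radians(YD);return np.array([PV[0]+x*np.cos(a)-y*np.sin(a),PV[1]+x*np.sin(a)+y*np.cos(a),z])
def lev(th,r=.088,w=.011): 
    o=.007+w*np.cos(th);return dk(r*np.sin(th)-o*np.cos(th),0,.075+r*np.cos(th)+o*np.sin(th))
E
python3 - <<'E'
from h import *
s=ctrl.get_state();print(s['time'],s['eef_pos'],s['contact_force'])
p,r=plan(dk(-.050,0,.19),10.5,13)
p,r=plan(dk(-.050,0,.163),10.5,2,p,r)
E
```

```text
27.525 [ 0.58748546 -0.0347317   0.1952297 ] [ 0.38152305 -0.16337496 -0.02286892]
T [[-0.32, 0.06, 0.01], [-0.32, 0.08, 0.02], [-0.31, 0.11, 0.01], [-0.31, 0.13, 0.01], [-0.29, 0.15, 0.02]] R [[0.07, -0.01, 0.87], [0.0, 0.0, 0.87], [0.0, 0.0, 0.87], [0.0, 0.0, 0.87], [0.0, 0.0, 0.87]]
T [[-0.28, 0.18, 0.01], [-0.26, 0.19, 0.01], [-0.25, 0.22, 0.02], [-0.24, 0.23, 0.01], [-0.21, 0.25, 0.01]] R [[0.0, 0.0, 0.87], [0.0, 0.0, 0.87], [0.0, 0.0, 0.87], [0.0, 0.0, 0.87], [0.0, 0.0, 0.87]]
T [[-0.19, 0.26, 0.02], [-0.18, 0.28, 0.01], [-0.15, 0.3, 0.01]] R [[0.0, 0.0, 0.87], [0.0, 0.0, 0.87], [0.0, 0.0, 0.87]]
end [ 0.5599 -0.1602  0.19  ] 10.77
T [[-0.0, -0.0, 0.45], [-0.0, -0.0, 0.45]] R [[-0.01, -0.0, 0.03], [0.0, 0.0, 0.03]]
end [ 0.5599 -0.1602  0.163 ] 10.47
```

send_rows(translation=[[-0.32,0.06,0.01],[-0.32,0.08,0.02],[-0.31,0.11,0.01],[-0.31,0.13,0.01],[-0.29,0.15,0.02]], rotation=[[0.07,0,0.87],[0,0,0.87],[0,0,0.87],[0,0,0.87],[0,0,0.87]], grip=[0,0,0,0,0])

```text
time: 28.15
eef_pos: [0.5757, -0.0831, 0.1903]
tcp_rot: [0.922, 0.387, -0.001, -0.002]
contact_force: [-0.5, -0.2, -0.1]
opening: 0.0
```

send_rows(translation=[[-0.28,0.18,0.01],[-0.26,0.19,0.01],[-0.25,0.22,0.02],[-0.24,0.23,0.01],[-0.21,0.25,0.01]], rotation=[[0,0,0.87],[0,0,0.87],[0,0,0.87],[0,0,0.87],[0,0,0.87]], grip=[0,0,0,0,0])

```text
time: 28.78
eef_pos: [0.5652, -0.1314, 0.1884]
tcp_rot: [0.978, 0.206, -0.002, -0.002]
contact_force: [-0.1, -1.0, -0.8]
opening: 0.001
```

send_rows(translation=[[-0.19,0.26,0.02],[-0.18,0.28,0.01],[-0.15,0.3,0.01],[0,0,0.45],[0,0,0.45]], rotation=[[0,0,0.87],[0,0,0.87],[0,0,0.9],[0,0,0],[0,0,0]], grip=[0,0,0,0,0])

```text
time: 29.4
eef_pos: [0.5587, -0.1595, 0.1584]
tcp_rot: [0.996, 0.095, -0.002, -0.002]
contact_force: [-0.2, 0.2, 0.4]
opening: -0.0
```

Run:
```python
from h import *
s=ctrl.get_state();print(s['time'],s['eef_pos'],yawof(R.from_quat(s['tcp_rot'])),s['contact_force'],s['opening'])
p,r=plan(lev(0)-[.004,0,0],10.5,2)
for t in (.2,.4,.6,.7,.8,.9): print(t); p,r=plan(lev(t),10.5,3 if t<.65 else 2,p,r)
```

```text
29.4 [ 0.55870074 -0.15951315  0.15836097] 10.851493395844775 [-0.16033205  0.18779051  0.40570372] -0.00025832649081660185
T [[0.48, 0.0, -0.08], [0.49, 0.01, -0.08]] R [[-0.04, 0.05, 0.04], [0.0, 0.0, 0.04]]
end [ 0.5874 -0.1544  0.1631] 10.45
0.2
T [[0.24, 0.01, -0.02], [0.25, 0.0, -0.02], [0.24, 0.01, -0.02]] R [[-0.0, -0.0, -0.0], [0.0, 0.0, -0.0], [0.0, 0.0, -0.0]]
end [ 0.609  -0.151   0.1649] 10.45
0.4
T [[0.21, -0.0, 0.02], [0.2, -0.0, 0.03], [0.21, -0.0, 0.02]] R [[-0.0, -0.0, -0.0], [0.0, 0.0, -0.0], [0.0, 0.0, -0.0]]
end [ 0.6273 -0.1476  0.1628] 10.45
0.6
T [[0.2, -0.0, 0.07], [0.2, -0.0, 0.07], [0.19, -0.0, 0.06]] R [[-0.0, -0.0, -0.0], [0.0, 0.0, -0.0], [0.0, 0.0, -0.0]]
end [ 0.6447 -0.1444  0.1568] 10.45
0.7
T [[0.14, -0.0, 0.08], [0.15, -0.0, 0.07]] R [[-0.0, -0.0, -0.0], [0.0, 0.0, -0.0]]
end [ 0.6533 -0.1428  0.1523] 10.45
0.8
T [[0.13, -0.0, 0.09], [0.13, -0.0, 0.09]] R [[-0.0, -0.0, -0.0], [0.0, 0.0, -0.0]]
end [ 0.6609 -0.1414  0.1469] 10.45
0.9
T [[0.13, -0.0, 0.11], [0.12, -0.0, 0.1]] R [[-0.0, -0.0, -0.0], [0.0, 0.0, -0.0]]
end [ 0.6683 -0.1401  0.1406] 10.45
```

send_rows(translation=[[0.48,0,-0.08],[0.49,0.01,-0.08],[0.24,0.01,-0.02],[0.25,0,-0.02],[0.24,0.01,-0.02]], rotation=[[-0.04,0.05,0.04],[0,0,0.04],[0,0,0],[0,0,0],[0,0,0]], grip=[0,0,0,0,0])

```text
time: 30.02
eef_pos: [0.6097, -0.1511, 0.1657]
tcp_rot: [0.996, 0.091, 0.0, 0.0]
contact_force: [-0.1, 0.2, -0.2]
opening: 0.001
```

send_rows(translation=[[0.21,0,0.02],[0.2,0,0.03],[0.21,0,0.02]], rotation=[[0,0,0],[0,0,0],[0,0,0]], grip=[0,0,0])

```text
time: 30.4
eef_pos: [0.6278, -0.1478, 0.1633]
tcp_rot: [0.996, 0.091, -0.0, -0.0]
contact_force: [0.2, 0.6, 0.8]
opening: -0.001
```

send_rows(translation=[[0.2,0,0.07],[0.2,0,0.07]], rotation=[[0,0,0],[0,0,0]], grip=[0,0])

```text
time: 30.65
eef_pos: [0.6396, -0.1457, 0.1591]
tcp_rot: [0.996, 0.091, 0.0, 0.0]
contact_force: [0.2, -0.8, -0.6]
opening: -0.001
```

send_rows(translation=[[0.19,0,0.06],[0,0,0]], rotation=[[0,0,0],[0,0,0]], grip=[0,0])

```text
time: 30.9
eef_pos: [0.6452, -0.1446, 0.1572]
tcp_rot: [0.996, 0.091, -0.0, -0.0]
contact_force: [-0.9, -0.9, 0.4]
opening: 0.001
```

send_rows(translation=[[0.15,0,0.08],[0.14,0,0.07]], rotation=[[0,0,0],[0,0,0]], grip=[0,0])

```text
time: 31.15
eef_pos: [0.6537, -0.1431, 0.153]
tcp_rot: [0.996, 0.091, 0.0, 0.0]
contact_force: [0.3, -0.5, 0.6]
opening: 0.003
```

Run:
```python
from h import *
import pickle
c=snap('wrist','pics/w6.png');pickle.dump(c,open('w6.pkl','wb'))
s=c['s'];print(s['time'],s['eef_pos'],yawof(R.from_quat(s['tcp_rot'])),s['contact_force'],s['wrist_torque'])
cv2.imwrite('pics/w6b.png',cv2.resize(c['image'],(800,600),interpolation=cv2.INTER_CUBIC))
```

```text
31.15 [ 0.65367484 -0.14313368  0.15297056] 10.401735325782216 [ 0.27373811 -0.52794428  0.57516949] [0.07557877 0.04808011 0.01489368]
```

send_rows(translation=[[0.13,0,0.09],[0,0,0]], rotation=[[0,0,0],[0,0,0]], grip=[0,0])

```text
time: 31.45
eef_pos: [0.6574, -0.1423, 0.15]
tcp_rot: [0.996, 0.091, -0.0, -0.0]
contact_force: [-0.4, -0.3, -0.1]
opening: -0.005
```

send_rows(translation=[[0.13,0,0.09],[0,0,0]], rotation=[[0,0,0],[0,0,0]], grip=[0,0])

```text
time: 31.7
eef_pos: [0.6612, -0.1416, 0.1473]
tcp_rot: [0.996, 0.091, -0.0, -0.0]
contact_force: [-0.2, -0.7, -0.5]
opening: -0.001
```

send_rows(translation=[[0.13,0,0.1],[0,0,0]], rotation=[[0,0,0],[0,0,0]], grip=[0,0])

```text
time: 31.95
eef_pos: [0.6651, -0.1409, 0.1443]
tcp_rot: [0.996, 0.091, -0.0, -0.0]
contact_force: [-0.1, -0.0, -0.2]
opening: -0.003
```

Run:
```python
from h import *
import pickle
c=snap('wrist','pics/w6.png');pickle.dump(c,open('w6.pkl','wb'))
s=c['s'];print(s['time'],s['eef_pos'],s['contact_force'],s['wrist_torque'])
cv2.imwrite('pics/w6b.png',cv2.resize(c['image'],(800,600),interpolation=cv2.INTER_CUBIC))
```

```text
31.95 [ 0.6650747  -0.14092662  0.14428671] [-0.09997154 -0.04795493 -0.18746164] [ 0.02914544  0.00439045 -0.00693145]
```

View pics/w6b.png

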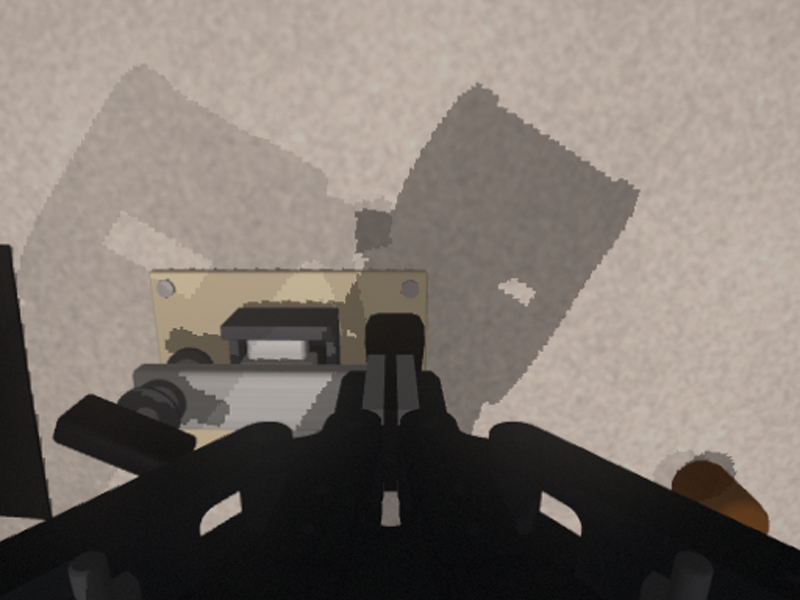

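The lever paddle sits centred ahead of the fingertips at (395,335), and the nose shows at the stop. Pushing on to find where the resistance starts.

Run:
```python
from h import *
a,b=pose();p,r=a,b
for t in (.9,.95,1.0,1.05,1.1,1.15,1.2,1.3,1.4,1.5,1.6): print(t); p,r=plan(lev(t),10.5,1,p,r)
```

```text
0.9
T [[0.11, -0.01, 0.13]] R [[-0.0, 0.0, -0.02]]
end [ 0.6682 -0.1401  0.1405] 10.51
0.95
T [[0.12, -0.0, 0.11]] R [[-0.0, 0.0, 0.0]]
end [ 0.6718 -0.1394  0.1372] 10.51
1.0
T [[0.11, -0.0, 0.13]] R [[-0.0, 0.0, 0.0]]
end [ 0.675  -0.1388  0.1333] 10.51
1.05
T [[0.1, -0.0, 0.12]] R [[-0.0, 0.0, 0.0]]
end [ 0.6779 -0.1383  0.1297] 10.51
1.1
T [[0.1, -0.0, 0.14]] R [[-0.0, 0.0, 0.0]]
end [ 0.6809 -0.1377  0.1255] 10.51
1.15
T [[0.08, -0.0, 0.14]] R [[-0.0, 0.0, 0.0]]
end [ 0.6833 -0.1373  0.1213] 10.51
1.2
T [[0.08, -0.0, 0.14]] R [[-0.0, 0.0, 0.0]]
end [ 0.6856 -0.1368  0.1171] 10.51
1.3
T [[0.14, -0.0, 0.3]] R [[-0.0, 0.0, 0.0]]
end [ 0.6897 -0.1361  0.1081] 10.51
1.4
T [[0.1, -0.0, 0.31]] R [[-0.0, 0.0, 0.0]]
end [ 0.6927 -0.1355  0.0988] 10.51
1.5
T [[0.07, -0.0, 0.33]] R [[-0.0, 0.0, 0.0]]
end [ 0.6948 -0.1351  0.0889] 10.51
1.6
T [[0.03, -0.0, 0.33]] R [[-0.0, 0.0, 0.0]]
end [ 0.6956 -0.135   0.079 ] 10.51
```

send_rows(translation=[[0.12,0,0.1],[0,0,0]], rotation=[[0,0,0],[0,0,0]], grip=[0,0])

```text
time: 32.25
eef_pos: [0.6686, -0.1404, 0.1415]
tcp_rot: [0.996, 0.091, -0.0, 0.0]
contact_force: [-0.8, -0.5, -0.1]
opening: 0.001
```

send_rows(translation=[[0.12,0,0.11],[0,0,0]], rotation=[[0,0,0],[0,0,0]], grip=[0,0])

```text
time: 32.5
eef_pos: [0.6721, -0.1398, 0.138]
tcp_rot: [0.996, 0.091, -0.0, 0.0]
contact_force: [-1.3, -0.4, -0.5]
opening: 0.003
```

send_rows(translation=[[0.11,0,0.12],[0,0,0]], rotation=[[0,0,0],[0,0,0]], grip=[0,0])

```text
time: 32.75
eef_pos: [0.6754, -0.1392, 0.1344]
tcp_rot: [0.996, 0.091, 0.0, 0.0]
contact_force: [-1.5, -1.0, 0.7]
opening: 0.001
```

send_rows(translation=[[0.1,0,0.12],[0,0,0]], rotation=[[0,0,0],[0,0,0]], grip=[0,0])

```text
time: 33.0
eef_pos: [0.6785, -0.1386, 0.1308]
tcp_rot: [0.996, 0.091, 0.0, 0.0]
contact_force: [-1.4, 0.2, 0.9]
opening: 0.002
```

send_rows(translation=[[0.1,0,0.14],[0,0,0]], rotation=[[0,0,0],[0,0,0]], grip=[0,0])

```text
time: 33.25
eef_pos: [0.6815, -0.138, 0.1267]
tcp_rot: [0.996, 0.091, 0.0, 0.0]
contact_force: [-1.6, -1.5, 1.1]
opening: -0.001
```

Run:
```python
from h import *
import pickle
for i in range(1):
    s=ctrl.get_state();print(s['time'],s['eef_pos'],s['contact_force'],s['wrist_torque'])
c=snap('scene','pics/s7.png')
u=(proj(c,np.r_[.60,-.12,.06])[0]).astype(int);print(u)
t=c['image'][u[1]-50:u[1]+50,u[0]-66:u[0]+67]
cv2.imwrite('pics/s7b.png',cv2.resize(t,(798,600),interpolation=cv2.INTER_CUBIC));pickle.dump((c,u),open('s7.pkl','wb'))
```

```text
33.25 [ 0.68153996 -0.13801344  0.12665787] [-1.59281126 -1.49818294  1.11785776] [-0.17156246  0.20964965 -0.07538661]
[187 207]
```

View pics/s7b.png

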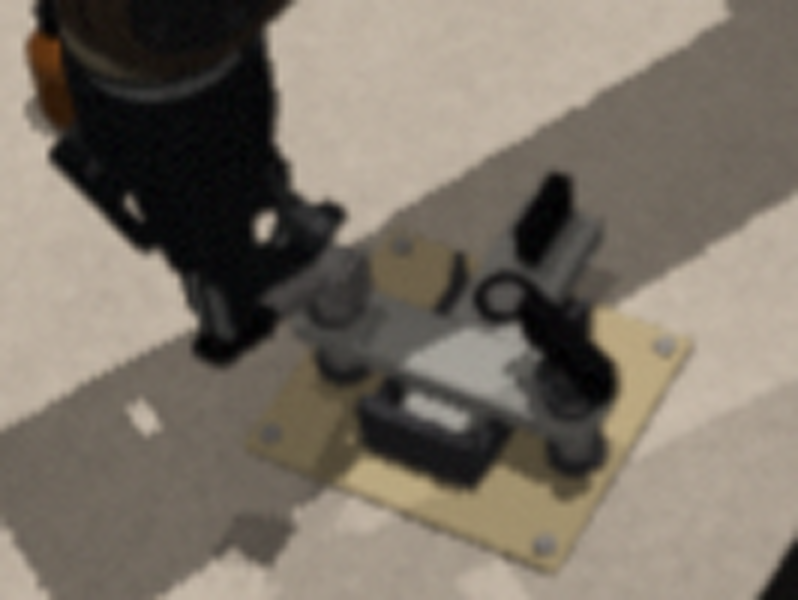

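The lever is about 1.1 rad down. Resistance only began at about 0.93 rad, a bit late, so the nut needs about 0.25 rad more. I'm going back to the nut.

Run:
```python
from h import *
a,b=pose()
p,r=plan(a+[-.01,0,.07],10.5,3)
p,r=plan([.5875,-.0335,.19],75,13,p,r)
p,r=plan([.5875,-.0335,.078],75,5,p,r)
```

```text
T [[-0.11, -0.02, -0.78], [-0.11, -0.02, -0.78], [-0.11, -0.02, -0.77]] R [[0.0, -0.01, -0.01], [0.0, 0.0, -0.01], [0.0, 0.0, -0.01]]
end [ 0.6714 -0.1381  0.1967] 10.56
T [[-0.16, -0.3, 0.02], [-0.14, -0.32, 0.01], [-0.11, -0.33, 0.02], [-0.08, -0.33, 0.02], [-0.05, -0.34, 0.02]] R [[0.0, 0.0, -0.99], [0.0, 0.0, -0.99], [0.0, 0.0, -0.99], [0.0, 0.0, -0.99], [0.0, 0.0, -0.99]]
T [[-0.02, -0.34, 0.01], [0.01, -0.35, 0.02], [0.04, -0.34, 0.02], [0.07, -0.33, 0.01], [0.1, -0.33, 0.02]] R [[0.0, 0.0, -0.99], [0.0, 0.0, -0.99], [0.0, 0.0, -0.99], [0.0, 0.0, -0.99], [0.0, 0.0, -0.99]]
T [[0.12, -0.32, 0.02], [0.15, -0.31, 0.02], [0.18, -0.3, 0.01]] R [[0.0, 0.0, -0.99], [0.0, 0.0, -0.99], [0.0, 0.0, -0.99]]
end [ 0.5874 -0.0335  0.1901] 74.91
T [[0.0, 0.0, 0.75], [0.0, 0.0, 0.74], [0.0, 0.0, 0.75], [0.0, 0.0, 0.75], [0.0, 0.01, 0.75]] R [[-0.0, 0.0, -0.0], [0.0, 0.0, -0.0], [0.0, 0.0, -0.0], [0.0, 0.0, -0.0], [0.0, 0.0, -0.0]]
end [ 0.5876 -0.0336  0.0779] 74.91
```

send_rows(translation=[[-0.11,-0.02,-0.78],[-0.11,-0.02,-0.78],[-0.11,-0.02,-0.77],[-0.16,-0.3,0.02],[-0.14,-0.32,0.01]], rotation=[[0,0,0],[0,0,0],[0,0,0],[0,0,-1],[0,0,-1]], grip=[0,0,0,0,0])

```text
time: 33.92
eef_pos: [0.6587, -0.122, 0.1988]
tcp_rot: [0.984, 0.178, 0.002, 0.001]
contact_force: [-0.6, 0.4, -0.1]
opening: -0.001
```

send_rows(translation=[[-0.11,-0.33,0.02],[-0.08,-0.33,0.02],[-0.05,-0.34,0.02],[-0.02,-0.34,0.01],[0.01,-0.35,0.02]], rotation=[[0,0,-1],[0,0,-1],[0,0,-1],[0,0,-1],[0,0,-1]], grip=[10,20,30,40,40])

```text
time: 34.55
eef_pos: [0.6261, -0.0815, 0.1954]
tcp_rot: [0.922, 0.387, 0.001, 0.001]
contact_force: [0.4, -0.1, -0.1]
opening: 0.472
```

send_rows(translation=[[0.04,-0.34,0.02],[0.07,-0.33,0.01],[0.1,-0.33,0.02],[0.12,-0.32,0.02],[0.15,-0.31,0.02]], rotation=[[0,0,-1],[0,0,-1],[0,0,-1],[0,0,-1],[0,0,-1]], grip=[40,40,40,40,40])

```text
time: 35.17
eef_pos: [0.5937, -0.0416, 0.1926]
tcp_rot: [0.816, 0.578, 0.001, 0.001]
contact_force: [-0.2, -0.6, 0.7]
opening: 0.469
```

send_rows(translation=[[0.18,-0.3,0.01],[0,0,0],[0,0,0.7],[0,0,0]], rotation=[[0,0,-0.9],[0,0,0],[0,0,0],[0,0,0]], grip=[45,45,45,45])

```text
time: 35.67
eef_pos: [0.5861, -0.0338, 0.1684]
tcp_rot: [0.794, 0.608, -0.001, -0.001]
contact_force: [-0.8, -0.4, 0.4]
opening: 0.529
```

Run:
```python
from h import *
s=ctrl.get_state();print(s['time'],s['eef_pos'],yawof(R.from_quat(s['tcp_rot'])),s['contact_force'],s['opening'])
plan([.5875,-.0335,.078],75,4)
```

```text
35.675 [ 0.58608997 -0.03378694  0.1684003 ] 74.83336318924803 [-0.75002599 -0.3959207   0.38082557] 0.5291320373882145
T [[0.01, 0.01, 0.75], [0.0, 0.01, 0.76], [0.01, 0.01, 0.75], [0.0, 0.01, 0.75]] R [[-0.03, 0.0, -0.01], [0.0, 0.0, -0.01], [0.0, 0.0, -0.01], [0.0, 0.0, -0.01]]
end [ 0.5874 -0.0335  0.0781] 75.03
```

send_rows(translation=[[0.01,0.01,0.75],[0,0.01,0.76],[0.01,0.01,0.75],[0,0.01,0.74],[0,0,0]], rotation=[[-0.03,0,-0.01],[0,0,0],[0,0,0],[0,0,0],[0,0,0]], grip=[45,45,45,45,30], squeeze=60)

```text
time: 36.3
eef_pos: [0.5875, -0.0335, 0.0782]
tcp_rot: [0.794, 0.608, -0.0, -0.0]
contact_force: [0.3, -0.3, 0.2]
opening: 0.353
```

send_rows(translation=[[0,0,0],[0,0,0],[0,0,0],[0,0,0]], rotation=[[0,0,0],[0,0,0],[0,0,0],[0,0,0]], grip=[15,5,5,5], squeeze=80)

```text
time: 36.8
eef_pos: [0.5889, -0.0337, 0.081]
tcp_rot: [0.793, 0.609, 0.001, 0.002]
contact_force: [-3.2, 0.1, 6.8]
opening: 0.14
```

send_rows(translation=[[0,0,0],[0,0,0],[0,0,0],[0,0,0]], rotation=[[0,0,0.8],[0,0,1],[0,0,1],[0,0,0]], grip=[5,5,5,5])

```text
time: 37.3
eef_pos: [0.589, -0.0338, 0.081]
tcp_rot: [0.862, 0.507, 0.001, 0.002]
contact_force: [-3.1, -0.2, 4.8]
opening: 0.14
```

Run:
```python
from h import *
s=ctrl.get_state();print(s['time'],s['eef_pos'],yawof(R.from_quat(s['tcp_rot'])),s['contact_force'],s['wrist_torque'],s['opening'])
```

```text
37.3 [ 0.58897108 -0.03376304  0.08104349] 60.96460968147629 [-3.13632676 -0.23251441  4.78911271] [0.01352861 0.58763226 0.17207722] 0.14038351738708255
```

send_rows(translation=[[0,0,0],[0,0,0],[0,0,-0.5],[0,0,-0.9],[0,0,-1]], rotation=[[0,0,0],[0,0,0],[0,0,0],[0,0,0],[0,0,0]], grip=[25,40,40,40,20])

```text
time: 37.92
eef_pos: [0.5882, -0.0334, 0.1526]
tcp_rot: [0.862, 0.507, 0.001, 0.001]
contact_force: [0.1, 0.4, 0.7]
opening: 0.269
```

send_rows(translation=[[0,0,-1],[0,0,-0.3]], rotation=[[0,0,0.5],[0,0,1]], grip=[5,0])

```text
time: 38.17
eef_pos: [0.5898, -0.0338, 0.1945]
tcp_rot: [0.894, 0.448, 0.004, 0.003]
contact_force: [-0.1, 0.7, -0.1]
opening: -0.0
```

Run:
```python
from h import *
print(pose()[0])
p,r=plan(np.r_[lev(.45)[:2],.19],10.5,10)
p,r=plan(lev(.45),10.5,1,p,r)
for t in (.55,.65,.7,.75): print(t); p,r=plan(lev(t),10.5,1,p,r)
```

```text
[ 0.58977816 -0.03376587  0.19446425]
T [[-0.22, 0.34, 0.02], [-0.19, 0.35, 0.01], [-0.17, 0.37, 0.02], [-0.14, 0.37, 0.01], [-0.1, 0.39, 0.02]] R [[0.1, -0.04, 0.86], [0.0, 0.0, 0.86], [0.0, 0.0, 0.86], [0.0, 0.0, 0.86], [0.0, 0.0, 0.86]]
T [[-0.08, 0.39, 0.01], [-0.05, 0.4, 0.01], [-0.02, 0.4, 0.02], [0.01, 0.41, 0.01], [0.04, 0.4, 0.02]] R [[0.0, 0.0, 0.86], [0.0, 0.0, 0.86], [0.0, 0.0, 0.86], [0.0, 0.0, 0.86], [0.0, 0.0, 0.86]]
end [ 0.6318 -0.1469  0.1899] 10.3
T [[-0.0, -0.0, 0.95]] R [[-0.01, -0.0, -0.04]]
end [ 0.6318 -0.1469  0.1614] 10.5
0.55
T [[0.3, -0.0, 0.1]] R [[0.0, -0.0, -0.0]]
end [ 0.6407 -0.1452  0.1584] 10.5
0.65
T [[0.28, -0.0, 0.13]] R [[0.0, -0.0, -0.0]]
end [ 0.6489 -0.1437  0.1545] 10.5
0.7
T [[0.14, -0.0, 0.08]] R [[0.0, -0.0, -0.0]]
end [ 0.653  -0.1429  0.1522] 10.5
0.75
T [[0.14, -0.0, 0.08]] R [[0.0, -0.0, -0.0]]
end [ 0.6572 -0.1422  0.1498] 10.5
```

send_rows(translation=[[-0.22,0.34,0.02],[-0.19,0.35,0.01],[-0.17,0.37,0.02],[-0.14,0.37,0.01],[-0.1,0.39,0.02]], rotation=[[0.1,-0.04,0.86],[0,0,0.86],[0,0,0.86],[0,0,0.86],[0,0,0.86]], grip=[0,0,0,0,0])

```text
time: 38.8
eef_pos: [0.6097, -0.0903, 0.1889]
tcp_rot: [0.962, 0.274, -0.002, -0.001]
contact_force: [0.9, 0.0, 0.8]
opening: 0.002
```

send_rows(translation=[[-0.08,0.39,0.01],[-0.05,0.4,0.01],[-0.02,0.4,0.02],[0.01,0.41,0.01],[0.04,0.4,0.02]], rotation=[[0,0,0.86],[0,0,0.86],[0,0,0.86],[0,0,0.86],[0,0,0.82]], grip=[0,0,0,0,0])

```text
time: 39.42
eef_pos: [0.6309, -0.1469, 0.1865]
tcp_rot: [0.996, 0.092, -0.002, -0.001]
contact_force: [0.7, 0.0, -0.1]
opening: -0.001
```

send_rows(translation=[[0,0,0.5],[0,0,0.45],[0,0,0]], rotation=[[0,0,0],[0,0,0],[0,0,0]], grip=[0,0,0])

```text
time: 39.8
eef_pos: [0.6286, -0.1453, 0.1541]
tcp_rot: [0.996, 0.093, -0.005, -0.002]
contact_force: [0.7, -0.4, 0.7]
opening: 0.001
```

send_rows(translation=[[0.3,0,0.1],[0,0,0]], rotation=[[0,0,0],[0,0,0]], grip=[0,0])

```text
time: 40.05
eef_pos: [0.6398, -0.1444, 0.154]
tcp_rot: [0.996, 0.093, -0.003, -0.001]
contact_force: [-1.3, -0.8, 0.7]
opening: 0.003
```

send_rows(translation=[[0.28,0,0.13],[0,0,0]], rotation=[[0,0,0],[0,0,0]], grip=[0,0])

```text
time: 40.3
eef_pos: [0.6476, -0.1429, 0.1495]
tcp_rot: [0.996, 0.093, -0.003, -0.001]
contact_force: [0.2, -1.1, -0.1]
opening: 0.001
```

send_rows(translation=[[0.14,0,0.08],[0,0,0]], rotation=[[0,0,0],[0,0,0]], grip=[0,0])

```text
time: 40.55
eef_pos: [0.6514, -0.1422, 0.1471]
tcp_rot: [0.996, 0.093, -0.003, -0.001]
contact_force: [0.9, 0.1, 0.2]
opening: -0.004
```

send_rows(translation=[[0.14,0,0.08],[0,0,0]], rotation=[[0,0,0],[0,0,0]], grip=[0,0])

```text
time: 40.8
eef_pos: [0.6556, -0.1416, 0.1448]
tcp_rot: [0.996, 0.093, -0.003, -0.001]
contact_force: [-0.3, 0.0, -0.5]
opening: 0.002
```

```bash
cat >> h.py <<'E'
def theta():
    s=ctrl.get_state();a=np.radians(YD);d=s['eef_pos'][:2]-PV
    x=d[0]*np.cos(a)+d[1]*np.sin(a)+.011;z=s['eef_pos'][2]-.075
    th=np.arctan2(x,z)+np.arcsin(.007/np.hypot(x,z));f=s['contact_force']
    n=np.array([-np.cos(th)*np.cos(a),-np.cos(th)*np.sin(a),np.sin(th)])
    print('t',s['time'],'theta',th.round(3),'r',np.hypot(x,z).round(4),'normal F',(f@n).round(2),'pos',s['eef_pos'].round(4))
E
python3 -c "
from h import *
theta()"
```

```text
t 40.8 theta 0.775 r 0.0911 normal F -0.16 pos [ 0.6556 -0.1416  0.1448]
```

send_rows(translation=[[0.12,0,0.1],[0,0,0]], rotation=[[0,0,0],[0,0,0]], grip=[0,0])

```text
time: 41.05
eef_pos: [0.6591, -0.1409, 0.1419]
tcp_rot: [0.996, 0.093, -0.003, -0.001]
contact_force: [-0.6, 0.3, 1.7]
opening: -0.001
```

```bash
python3 -c "
from h import *
theta()"
```

```text
t 41.05 theta 0.825 r 0.0913 normal F 1.62 pos [ 0.6591 -0.1409  0.1419]
```

send_rows(translation=[[0.12,0,0.11],[0,0,0]], rotation=[[0,0,0],[0,0,0]], grip=[0,0])

```text
time: 41.3
eef_pos: [0.6627, -0.1402, 0.1385]
tcp_rot: [0.996, 0.093, -0.003, -0.001]
contact_force: [-0.1, -1.7, 1.3]
opening: -0.003
```

```bash
python3 -c "
from h import *
theta()"
```

```text
t 41.3 theta 0.88 r 0.0915 normal F 1.27 pos [ 0.6627 -0.1402  0.1385]
```

send_rows(translation=[[0.11,0,0.12],[0,0,0]], rotation=[[0,0,0],[0,0,0]], grip=[0,0])

```text
time: 41.55
eef_pos: [0.6661, -0.1397, 0.1349]
tcp_rot: [0.996, 0.093, -0.003, -0.001]
contact_force: [-0.8, -0.1, 2.9]
opening: -0.001
```

```bash
python3 -c "
from h import *
theta()"
```

```text
t 41.55 theta 0.934 r 0.0915 normal F 2.85 pos [ 0.6661 -0.1397  0.1349]
```

Resistance now starts at about 0.8 rad, which is half-way. Pushing fully down.

send_rows(translation=[[0.12,0,0.15],[0.12,0,0.18],[0.1,0,0.2],[0.1,0,0.22],[0.08,0,0.24]], rotation=[[0,0,0],[0,0,0],[0,0,0],[0,0,0],[0,0,0]], grip=[0,0,0,0,0])

```text
time: 42.18
eef_pos: [0.6815, -0.1366, 0.1048]
tcp_rot: [0.996, 0.093, -0.003, -0.001]
contact_force: [1.6, -0.6, 3.4]
opening: 0.002
```

```bash
python3 -c "
from h import *
theta()"
```

```text
t 42.175 theta 1.311 r 0.09 normal F 2.93 pos [ 0.6815 -0.1366  0.1048]
```

send_rows(translation=[[0.05,0,0.25],[0.03,0,0.22],[0,0,0.2],[0,0,0]], rotation=[[0,0,0],[0,0,0],[0,0,0],[0,0,0]], grip=[0,0,0,0])

```text
time: 42.68
eef_pos: [0.6818, -0.1358, 0.0832]
tcp_rot: [0.996, 0.093, -0.005, -0.002]
contact_force: [-0.4, -0.3, 0.3]
opening: -0.001
```

```bash
python3 -c "
from h import *
theta()"
```

```text
t 42.675 theta 1.557 r 0.0857 normal F 0.28 pos [ 0.6818 -0.1358  0.0832]
```

send_rows(translation=[[0,0,0.08],[0,0,0.04]], rotation=[[0,0,0],[0,0,0]], grip=[0,0])

```text
time: 42.92
eef_pos: [0.683, -0.1362, 0.0815]
tcp_rot: [0.996, 0.093, -0.003, -0.001]
contact_force: [-0.2, -0.5, -0.4]
opening: 0.003
```

send_rows(translation=[[0,0,0.04],[0,0,0.03]], rotation=[[0,0,0],[0,0,0]], grip=[0,0])

```text
time: 43.18
eef_pos: [0.6832, -0.1362, 0.0803]
tcp_rot: [0.996, 0.093, -0.003, -0.001]
contact_force: [-2.2, 0.4, 4.9]
opening: -0.001
```

```bash
python3 -c "
from h import *
theta()"
```

```text
t 43.175 theta 1.591 r 0.0868 normal F 4.89 pos [ 0.6832 -0.1362  0.0803]
```

send_rows(translation=[[0,0,0.05],[0,0,0],[0,0,-0.5],[0,0,-0.9],[0,0,-1]], rotation=[[0,0,0],[0,0,0],[0,0,0],[0,0,0],[0,0,0]], grip=[0,0,0,0,0])

```text
time: 43.8
eef_pos: [0.6834, -0.1363, 0.1505]
tcp_rot: [0.996, 0.093, -0.003, -0.001]
contact_force: [-0.4, 0.0, 0.0]
opening: -0.002
```

send_rows(translation=[[0,0.2,-1],[0,0.6,-1],[0,0.9,-0.5],[0,0.9,0],[0,0.5,0]], rotation=[[0,0,0],[0,0,0],[0,0,0],[0,0,0],[0,0,0]], grip=[0,0,0,0,0])

```text
time: 44.42
eef_pos: [0.7009, -0.2295, 0.2234]
tcp_rot: [0.996, 0.092, -0.004, -0.002]
contact_force: [0.2, 0.8, -0.9]
opening: 0.0
```

Run:
```python
from h import *
s=ctrl.get_state();print(s['time'],s['eef_pos'],s['contact_force'])
c=snap('scene','pics/s8.png');w=snap('wrist','pics/w8.png')
u=(proj(c,np.r_[.60,-.10,.06])[0]).astype(int)
t=cv2.resize(c['image'][u[1]-50:u[1]+50,u[0]-50:u[0]+50],(400,400),interpolation=cv2.INTER_CUBIC)
w2=cv2.resize(w['image'],(400,300),interpolation=cv2.INTER_AREA)
o=np.zeros((400,800,3),np.uint8);o[:,:400]=t;o[:300,400:]=w2
cv2.imwrite('pics/s8b.png',o)
```

```text
44.425 [ 0.70086514 -0.22946822  0.22342557] [ 0.17970077  0.81605142 -0.88419721]
```

View pics/s8b.png

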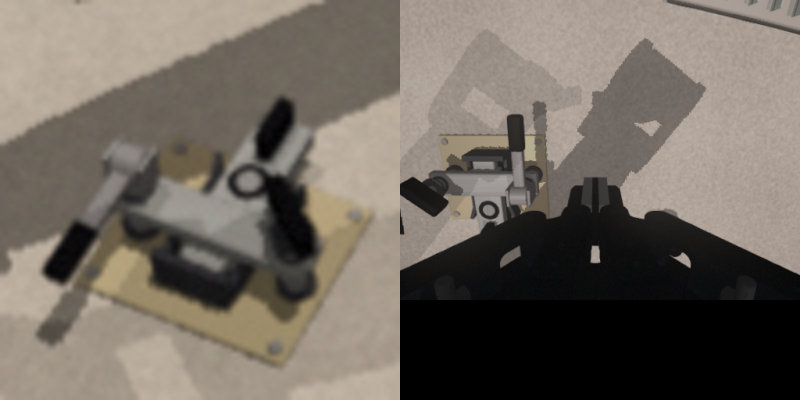

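The lever is fully down and staying there, the bridge is on the carrier, the nose is at the stop, and the robot is clear. Handing in.

send_rows(translation=[[0,0,0],[0,0,0]], rotation=[[0,0,0],[0,0,0]], grip=[0,0])

```text
time: 44.78
eef_pos: [0.701, -0.2268, 0.2239]
tcp_rot: [0.996, 0.093, -0.004, -0.002]
contact_force: [-1.0, 0.1, -0.0]
opening: -0.002
```

```bash
python3 -c "
from h import *
print(ticket.sign_off())"
```

```text
the job is handed in; nothing more can be done
None
```

The job is done and handed in at about 45 s of the 72 s allowed. The carrier is clamped in the dock, home against the end stop.

- **Carrier:** I drew it about 100 mm out of the rack, laid it flat on the mat and let go. I then took it by the fin and slid it under the bridge until it met the stop, at about 15 N, within about 1 mm of where I expected.
- **Nut and lever:** The first nut setting, 115° clockwise, was a little loose: the lever only met resistance at about 0.93 rad. I turned the nut another 14°, making about 2.25 rad in all. Resistance then began at about 0.8 rad, half-way down. I pushed the lever past centre to its stop, at about 1.59 rad measured.
- **Last checks:** After I backed the arm off, the pictures showed the lever staying down, the bridge on the carrier and the nose at the stop. The arm was clear, with force readings at noise level.
- **Not measured:** I judged the nose being home after clamping only from the picture. I went nowhere near the bottle, slide box or eyepiece, but did not measure them again at the end.

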